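Clear the stop pin and run thread spools along the rail

TASK

Draw the red-headed stop pin up out of the rail and park it hanging by its collar in the side notch of the yellow bracket. Then hook every thread spool on the table onto the plain loading end of the rail, beyond the pin hole, and slide each one along the rail past the hole until its hook is wholly on the green part; never hook a spool on or lift it off over the green part or the hole, and leave the mug, the tape case and the basket alone. At the end all the spools hang still and upright on the green part and the pin stays parked in the notch.

Things in the scene. Friction and masses are not known exactly. Their poses are not given: they have to be found in the camera images.
- mug: Bystander: blue mug, 76 mm across, 85 mm tall. Origin: centre of its underside.
- tape_case: Bystander: white round tape-measure case, 62 mm across, 20 mm tall. Origin: centre of its underside.
- basket: Bystander: white slatted basket 160 x 220 x 80 mm. Origin: centre of its underside.
- rail: Fixed rail stand on a plywood base 100 x 444 x 14 mm; origin: on its underside, below the bar, 10 mm in +y from its middle; z up. An aluminium bar 32 mm wide (x), 18 mm deep runs along y at x 0, its top 130 mm above the table, between white end plates (50 mm wide in x, inner faces at y +199 and -219 mm, tops at 160 mm). Hung spools slide freely along the bar once the pin is out; while in, it blocks them.
- bore (a point): Mouth of the vertical through bore for the pin, 12 mm diameter, 18 mm deep, on the bar's top at rail y +65 mm, in a dark steel piece of the bar, 28 mm long and flush with it all round. Axes as the rail.
- load_mid (a point): Middle of the plain loading part of the bar (rail y +79 to +199 mm), on the bar's top at y +139 mm. Axes as the rail.
- green_start (a point): Start of the green painted part, the end nearest the bore, on the bar's top at rail y +30 mm. Axes as the rail.
- green_end (a point): Far end of the green part, 4 mm from the end plate, on the bar's top at rail y -215 mm. Axes as the rail.
- pin: Loose stop pin, 60 g, standing in the bore at first. Origin: its lower tip; z up along it. Steel shank 10 mm diameter from z 0 to 45 mm, collar 26 mm diameter to z 50 mm (rests on the bar's top), red round knob 16 mm diameter to z 86 mm. Grip the knob from above; loose in the bore, a straight lift of over 45 mm frees it.
- bracket: Fixed parking bracket. Origin: on the table below the parking point; z up. Base x -35 to +45, 80 mm wide, 12 mm high; post at +x; yellow plate x -21 to +38, 50 mm wide, 8 mm thick, top 80 mm above the table. A U notch 15 mm wide runs along the plate's x axis, open to -x, closed at x +7.5 mm.
- notch (a point): Parking point of the pin's axis, in the notch 21 mm from its mouth, at the plate's top face; axes as the bracket. The pin enters along +x with its collar above the plate, then is lowered; parked, its tip is 45 mm below this point.
- spool_red: Red thread spool (52 mm diameter, 30 mm tall) carrying a rigid steel hook with a black grip tab on top; stands upright on the table at first; 0.16 to 0.26 kg. May be absent. Origin: centre of the underside, z up. Grip tab: 10 mm thick in x, 24 mm wide in y, z 86 to 122 mm, centred; pinch it across its thickness, fingertips above z 86.
- spool_blue: Blue one, else as spool_red. May be absent. Hook of all the spools, a strip 40 mm wide (y), in mm: foot plate up to z 33; front limb x -25 to -20, up to z 86; top plate x -25 to 25, z 81 to 86, which rests on the bar; rear lip x 20 to 25, down to z 63. So its mouth, z 33 to 63, is open to +x.
- spool_yellow: Yellow one, else as spool_red. May be absent. How all of them hang: spool x axis along rail x; come from the rail's -x side, raised so that the bar (18 mm deep) is in the middle of the mouth (bar top at spool z 57 mm), move along +x until centred over the bar, lower 24 mm. Hung, the origin is 49 mm above the table.
- spool_orange: Orange one, else as spool_red (hook: see spool_blue; hanging: see spool_yellow). May be absent.

How it is judged:
On the way, in this order (a step that is already met when the one before it is completed fails the run):
1. the pin is drawn and hangs released in the bracket's notch (x of pin in the frame of notch between -0.012 and 0.008 m and y of pin in the frame of notch between -0.008 and 0.008 m and z of pin in the frame of notch between -0.051 and -0.038 m and angle between pin's own z axis and vertical below 0.15 rad and linear speed of pin below 0.02 m/s and contact force between pin and the fingers below 0.05 N), for 0.2 s.
2. after that, a spool hangs on the loading part of the rail (((y of spool_red in the frame of rail between 0.075 and 0.2 m and x of spool_red in the frame of rail between -0.014 and 0.014 m and z of spool_red in the frame of rail between 0.042 and 0.057 m) or (y of spool_blue in the frame of rail between 0.075 and 0.2 m and x of spool_blue in the frame of rail between -0.014 and 0.014 m and z of spool_blue in the frame of rail between 0.042 and 0.057 m) or (y of spool_yellow in the frame of rail between 0.075 and 0.2 m and x of spool_yellow in the frame of rail between -0.014 and 0.014 m and z of spool_yellow in the frame of rail between 0.042 and 0.057 m) or (y of spool_orange in the frame of rail between 0.075 and 0.2 m and x of spool_orange in the frame of rail between -0.014 and 0.014 m and z of spool_orange in the frame of rail between 0.042 and 0.057 m))), for 0.1 s.
At the end, for the whole second after the job is handed in: The pin hangs upright by its collar in the notch (within 8 mm sideways, 12 mm along it). Every spool present hangs upright (under 0.15 rad), top plate on the bar (7 mm), its centre at least 18 mm past the start of the green part. All released and still (all of step 1 and y of spool_red in the frame of rail between -0.22 and 0.012 m and x of spool_red in the frame of rail between -0.014 and 0.014 m and z of spool_red in the frame of rail between 0.042 and 0.057 m and angle between each of spool_red, spool_blue, spool_yellow, spool_orange's own z axis and vertical below 0.15 rad and linear speed of each of spool_red, spool_blue, spool_yellow, spool_orange below 0.04 m/s and contact force between each of spool_red, spool_blue, spool_yellow, spool_orange and the fingers below 0.05 N and y of spool_blue in the frame of rail between -0.22 and 0.012 m and x of spool_blue in the frame of rail between -0.014 and 0.014 m and z of spool_blue in the frame of rail between 0.042 and 0.057 m and y of spool_yellow in the frame of rail between -0.22 and 0.012 m and x of spool_yellow in the frame of rail between -0.014 and 0.014 m and z of spool_yellow in the frame of rail between 0.042 and 0.057 m and y of spool_orange in the frame of rail between -0.22 and 0.012 m and x of spool_orange in the frame of rail between -0.014 and 0.014 m and z of spool_orange in the frame of rail between 0.042 and 0.057 m); the robot touches nothing.
It fails at once if the gripper hooks a spool on or lifts it off over the bore or the green part (holds it there 16 to 71 mm above its hanging height) ((y of spool_red in the frame of rail between -0.22 and 0.07 m and x of spool_red in the frame of rail between -0.03 and 0.03 m and z of spool_red in the frame of rail between 0.065 and 0.12 m and contact force between spool_red and the fingers above 0.3 N) or (y of spool_blue in the frame of rail between -0.22 and 0.07 m and x of spool_blue in the frame of rail between -0.03 and 0.03 m and z of spool_blue in the frame of rail between 0.065 and 0.12 m and contact force between spool_blue and the fingers above 0.3 N) or (y of spool_yellow in the frame of rail between -0.22 and 0.07 m and x of spool_yellow in the frame of rail between -0.03 and 0.03 m and z of spool_yellow in the frame of rail between 0.065 and 0.12 m and contact force between spool_yellow and the fingers above 0.3 N) or (y of spool_orange in the frame of rail between -0.22 and 0.07 m and x of spool_orange in the frame of rail between -0.03 and 0.03 m and z of spool_orange in the frame of rail between 0.065 and 0.12 m and contact force between spool_orange and the fingers above 0.3 N)).
It fails at once if the mug, tape case or basket is moved more than 30 mm (distance of any of mug, tape_case, basket from where it was at the start of the episode above 0.03 m).
Of spool_red, spool_blue, spool_yellow, spool_orange only 3 to 4 are there at a start; the rules pass over those that are not, and their reading is None.
At some moment in a run one of spool_red, spool_blue, spool_yellow, spool_orange may be knocked a few centimetres aside while the robot is not near it.
It also fails if it takes over 210 s, if anything falls off the work surface, if the arm or the gripper's body presses on something with over 40 N, if the wrist force passes 120 N, or if a joint passes its speed limit or range.

ROBOT

A 6-joint arm with a two-finger parallel gripper is mounted at the origin on the work surface. World frame = base frame: x ahead of the robot, y to its left, z up, the work surface at z = 0. Lengths are in m, angles in rad, forces in N, time in s.
With the tool pointing down it reaches from about 0.3 to 0.775 m from the base axis. Payload 14.6 kg.
Tool frame: the origin (TCP) lies between the finger pads; the fingertips stand 22 mm ahead of it and the grasp point (between the pads) lies 3 mm ahead of it (ctrl.tip_reach is the distance from the TCP to the fingertips, in m); z points along the fingers, y is the direction in which the jaws open and shut (so a half turn about z gives the same grasp; the last joint's range is limited). The gripper opens to 94 mm and grips with 3 to 60 N. Pads are 16 mm wide; open, the fingers measure 119 mm over their backs; the gripper's body (75 mm by 177 mm) begins 78 mm behind the grasp point.
Start: joints at [-1.235, 0.3, 1.521, -0, 1.321, -0.067], TCP at [0.216, -0.506, 0.227] pointing down, gripper open.
Joint ranges: [-3.03, 3.03], [-0.79, 2.21], [0.23, 2.52], [-1.04, 4.18], [0, 3.07], [-2.55, 2.55]. Speed limits (rad/s): [2.22, 2.22, 2.57, 3.14, 3.14, 3.14].

INTERFACE

Orientations are given as [roll, pitch, yaw] about the fixed x, y, z axes, in that order (R = Rz(yaw) Ry(pitch) Rx(roll)).
In Python, from station import ctrl gives the robot as it stands. The module is installed in compiled form; this text tells all that it offers.
- The arm moves only by the shell command python3 -m creep 'ROWS' [OPENING] [FORCE]. ROWS is a JSON object of lists of equal length, an entry for each row: "xyz": the shift along the tool's x, y, z in mm, a list of three; "spin": the turn about the tool's z in rad. In form: {"xyz": [[tx, ty, tz], ...], "spin": [spin, ...]}. A call has 1 to 5 rows; each row shifts and turns the commanded pose from where the row before left it, along the tool's axes as they then stand; what a row does not reach is not made up. A row lasts 1/8 s, in which the tool goes at most 62.5 mm and 10.7 degrees, less where a joint would pass 70% of its speed; a pose out of reach is approached as far as the arm can. A call with a gripper value outside its range is refused whole. OPENING is the finger opening in mm, from 0 to 94, set as the call begins (- or left out, the last holds). The fingers move at their own pace and stop on an object; FORCE is the grip in N (left out, the last holds). Time passes only in rows, so rows that do not move let the fingers close. It gives the time, the measured TCP pose, the force and the opening at its end, in the units of the state.
- ctrl.get_obs(): the state, without advancing time (a new reading comes with each control period).
- ctrl.camera(name): name is "side" or "top"; returns the picture (480x640x3 uint8, red, green, blue); there is no depth.
- ctrl.camera_model(name): a dict with "fx", "fy", "cx", "cy" (pixels), "k1" (the pictures are not rectified: a ray, as slopes to the right and down, at radius r is drawn at 1 + k1 r^2 times it, then the intrinsics apply), "R" (3x3) and "t" (3): a world point X has camera coordinates R X + t. Camera axes: x right, y down, z forward; pixel columns grow to the right and rows downward; lengths in m; the calibration is good to about 2 mm. A picture is of the moment at which its call begins. camera_model takes no time and is no camera call.
- ctrl.hand_in(): hands the job in, once; it reports no verdict.
The state is a dict: "time_s": time; "qpos": joint angles; "joint_vel": joint speeds; "tau": joint torques, N m; "ee_pos": TCP position; "eef_rot": TCP orientation; "force": force on the tool from outside, world axes, zero at the start; "moment": the same for the moment, N m; "grip_width": finger opening in m.
Only numpy, scipy, OpenCV 4.12 (cv2) and the standard library are available. Lean on these libraries where they do the work, as an engineer would, in place of code of your own. Each camera call takes 0.05 s, during which the arm holds its last target.

## Working session

There is one attempt and no reset: what is moved stays moved. The work goes in short steps, Python scripts to look and compute and a shell command to move; the robot and the scene stay as the last step left them, time stands still between calls to the robot, and variables do not carry over. Pictures are saved under pics/ and viewed, and the job is handed in when it is done.

```bash
mkdir -p pics; ls; python3 - <<'E'
from station import ctrl
import cv2
print(ctrl.get_obs())
for n in("side","top"):
    im=ctrl.camera(n); cv2.imwrite(f"pics/{n}0.png",im[:,:,::-1]); print(n,ctrl.camera_model(n))
print(ctrl.tip_reach)
E
```

```text
pics
{'time_s': 0.0, 'qpos': array([-1.23461545e+00,  3.00472081e-01,  1.52157899e+00, -3.80266021e-05,
        1.32068493e+00, -6.66258526e-02]), 'joint_vel': array([ 9.57771251e-05, -3.76369223e-05,  1.50818422e-03,  1.21428087e-03,
        1.71730988e-04,  1.52672669e-04]), 'tau': array([ 1.62200326e-03, -5.31812596e+01, -3.52739310e+01,  7.08523672e-02,
        2.44183140e-02, -1.23722170e-04]), 'ee_pos': array([ 0.21549958, -0.50576957,  0.22688666]), 'eef_rot': array([-3.14044939e+00, -3.93689748e-05,  4.02816140e-01]), 'force': array([-0.10030348, -0.1344314 ,  0.47764298]), 'moment': array([-0.01688949,  0.00090749,  0.03460835]), 'grip_width': 0.09419799537287696}
side {'fx': 504.40764255790094, 'fy': 504.40764255790094, 'cx': 319.5063580457363, 'cy': 238.66584590135915, 'k1': 0.0033872469016658245, 'R': array([[-0.99119128, -0.13120597, -0.01802322],
       [-0.05548535,  0.53496835, -0.84304818],
       [ 0.1202548 , -0.83462198, -0.53753598]]), 't': array([0.62202248, 0.13506362, 1.10678154])}
top {'fx': 619.1646902406368, 'fy': 619.1646902406368, 'cx': 318.58331648521295, 'cy': 252.56576910555438, 'k1': -0.05534451894647543, 'R': array([[-0.00516024, -0.99975258,  0.02163679],
       [-0.99368646,  0.00270154, -0.11216027],
       [ 0.11207407, -0.02207896, -0.99345454]]), 't': array([-0.03036158,  0.60240428,  1.29925445])}
0.022
```

View pics/side0.png

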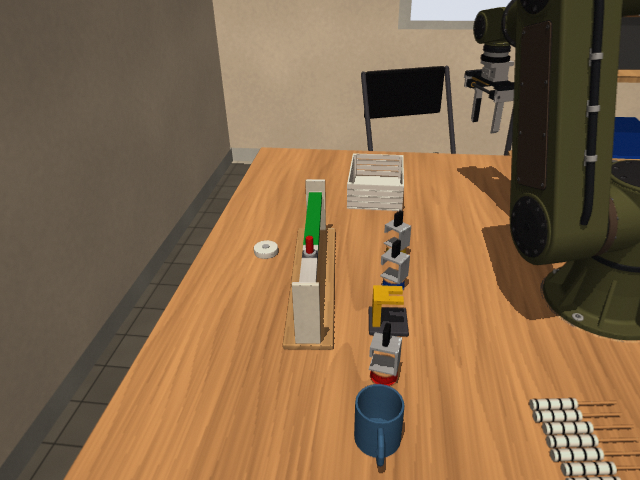

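View pics/top0.png

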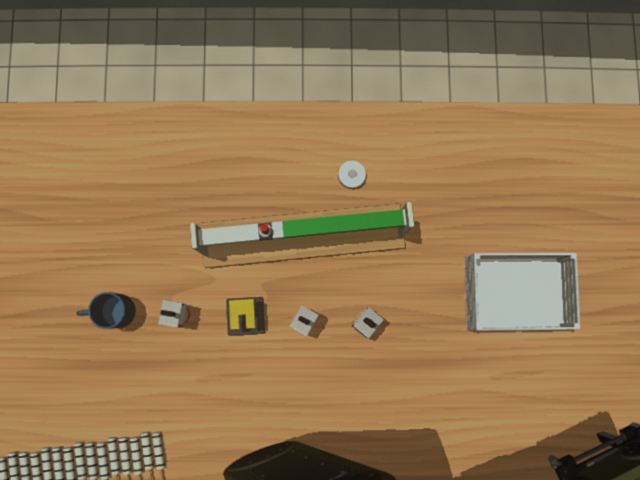

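Three spools are present: one at top-view pixel (172,314) beside the mug, and two at (305,320) and (369,322). The rail's loading end is on the left (+y). I'll enlarge the crops next.

```bash
python3 - <<'E'
import cv2
im=cv2.imread("pics/top0.png")
def c(im,x0,y0,w,h,s,n): cv2.imwrite(f"pics/{n}.png",cv2.resize(im[y0:y0+h,x0:x0+w],None,fx=s,fy=s,interpolation=cv2.INTER_CUBIC))
c(im,140,280,130,65,6,"t_a")
c(im,275,290,130,60,6,"t_b")
c(im,180,195,130,75,6,"t_c")
c(im,300,190,130,80,6,"t_d")
im=cv2.imread("pics/side0.png")
c(im,350,200,70,100,6,"s_a"); c(im,350,280,70,110,5,"s_b")
E
```

```text
(no output)
```

View pics/t_a.png

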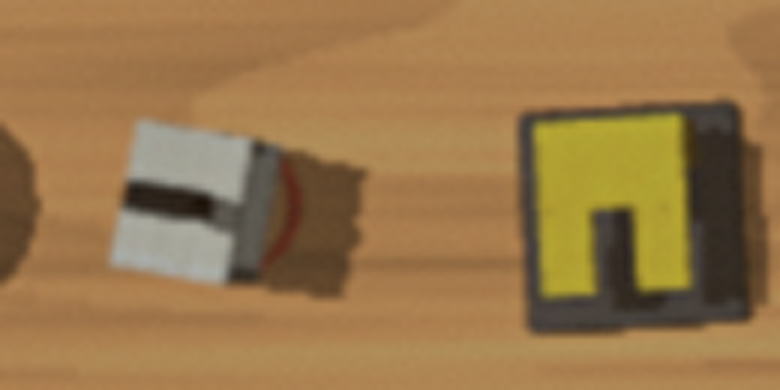

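View pics/t_b.png

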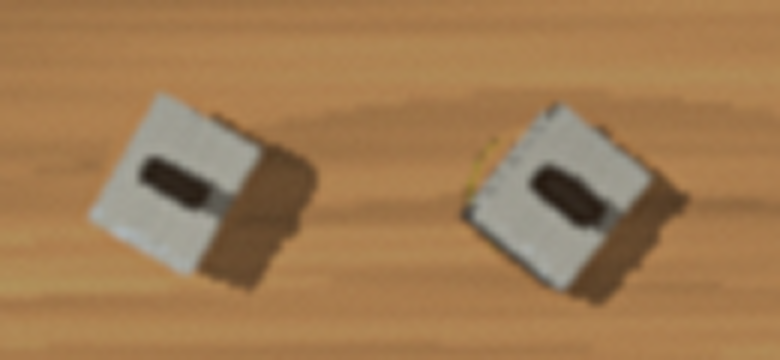

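View pics/t_c.png

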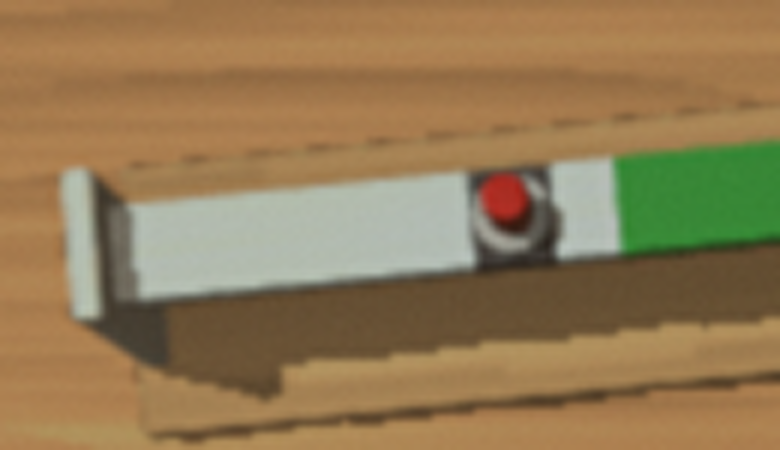

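View pics/t_d.png

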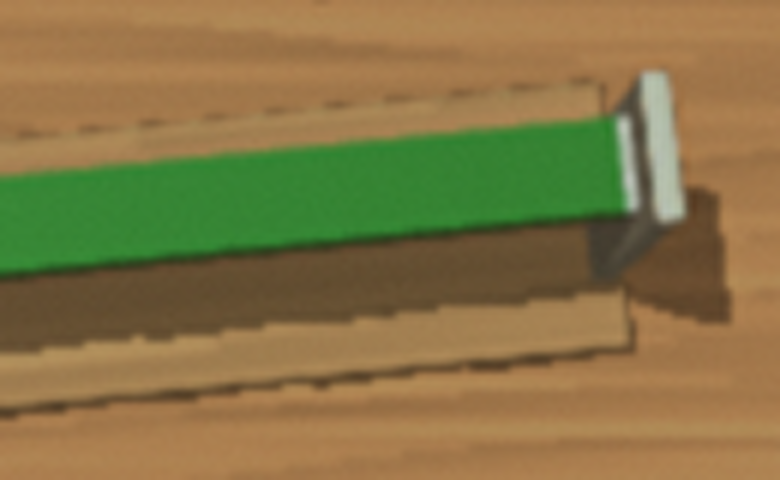

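View pics/s_a.png

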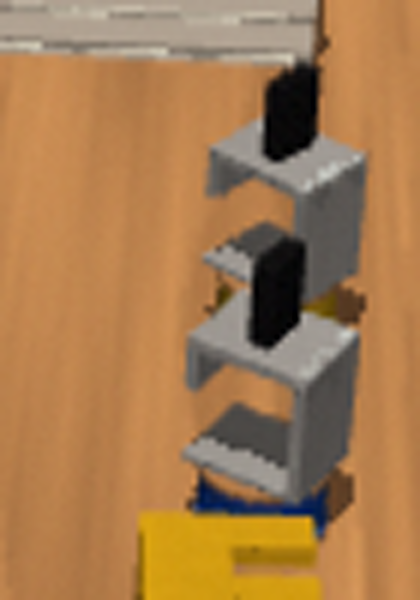

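View pics/s_b.png

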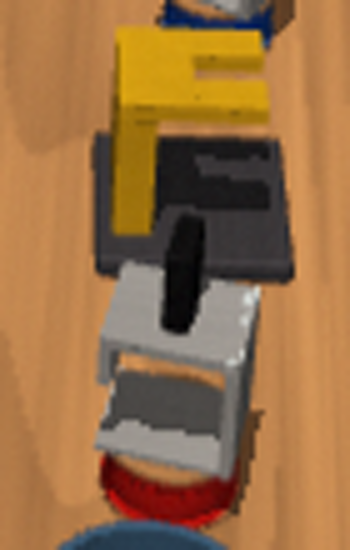

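```bash
cat > h.py <<'E'
import numpy as np, cv2
from station import ctrl
from scipy.optimize import least_squares
def und(n,p):
    m=ctrl.camera_model(n); p=np.atleast_2d(p).astype(float)
    d=np.c_[(p[:,0]-m['cx'])/m['fx'],(p[:,1]-m['cy'])/m['fy']]; u=d.copy()
    for _ in range(20): u=d/(1+m['k1']*(u**2).sum(1))[:,None]
    return u,np.array(m['R']),np.array(m['t'])
def ray(n,p,z):
    u,R,t=und(n,p); o=-R.T@t; d=np.c_[u,np.ones(len(u))]@R
    return o+d*((z-o[2])/d[:,2])[:,None]
def proj(n,X):
    m=ctrl.camera_model(n); X=np.atleast_2d(X); c=X@np.array(m['R']).T+m['t']; u=c[:,:2]/c[:,2:]
    u=u*(1+m['k1']*(u**2).sum(1))[:,None]
    return u*[m['fx'],m['fy']]+[m['cx'],m['cy']]
def P(pose,L):
    x,y,a=pose; L=np.atleast_2d(L); c,s=np.cos(a),np.sin(a)
    return np.c_[x+c*L[:,0]-s*L[:,1],y+s*L[:,0]+c*L[:,1],L[:,2]]
def fit(obs,x0):  # obs: list of (cam, px Nx2, local Nx3 m)
    f=lambda p: np.concatenate([(proj(n,P(p,L))-px).ravel() for n,px,L in obs])
    r=least_squares(f,x0,x_scale=[.01,.01,.1],loss='soft_l1'); return r.x,np.sqrt((r.fun**2).mean()),f(r.x).reshape(-1,2)
def crop(p,x0,y0,s): return np.array(p,float)/s+[x0,y0]-0.5+0.5/s
TP=np.array([[25,20,86],[25,-20,86],[-25,-20,86],[-25,20,86]])/1e3
def draw(im,n,pose,segs,col=(255,0,255)):
    for a,b in segs:
        q=proj(n,P(pose,np.array([a,b])/1e3)); cv2.line(im,*[tuple(int(round(v*16)) for v in k) for k in q],col,1,cv2.LINE_AA,4)
SP=[((25,20,86),(25,-20,86)),((25,-20,86),(-25,-20,86)),((-25,-20,86),(-25,20,86)),((-25,20,86),(25,20,86)),((0,-12,122),(0,12,122)),((25,20,86),(25,20,63)),((-25,20,86),(-25,20,33))]
RL=[((-16,199,130),(-16,-215,130)),((16,199,130),(16,-215,130)),((-16,30,130),(16,30,130)),((-16,79,130),(16,79,130)),((-16,51,130),(16,51,130)),((-50,-212+0,14),(-50,232,14)),((-50,232,14),(50,232,14))]
BR=[((-21,-25,80),(-21,25,80)),((38,-25,80),(38,25,80)),((-21,-25,80),(38,-25,80)),((-21,25,80),(38,25,80)),((-21,7.5,80),(0,7.5,80)),((-21,-7.5,80),(0,-7.5,80))]
E
cat > m0.py <<'E'
from h import *
r={}
r['red']=fit([('top',crop([(137,120),(252,138),(228,284),(110,266)],140,280,6),TP)],[.4,.3,-.17])
r['blue']=fit([('top',crop([(160,92),(262,153),(190,276),(90,214)],275,290,6),TP)],[.4,0,-.5])
r['yellow']=fit([('top',crop([(560,103),(655,178),(562,292),(468,212)],275,290,6),TP)],[.4,-.1,-.65])
r['bracket']=fit([('top',crop([(530,122),(685,112),(692,288),(540,298),(597,295),(636,291)],140,280,6),np.array([[38,25,80],[38,-25,80],[-21,-25,80],[-21,25,80],[-21,7.5,80],[-21,-7.5,80]])/1e3)],[.4,.1,0])
r['rail']=fit([('top',np.r_[crop([(470,175),(477,268),(548,165),(552,262),(613,160),(622,252)],180,195,6),crop([(617,120),(628,212)],300,190,6)],np.array([[16,79,130],[-16,79,130],[16,51,130],[-16,51,130],[16,30,130],[-16,30,130],[16,-215,130],[-16,-215,130]])/1e3)],[.6,.1,0.05])
for k,v in r.items(): print(k,v[0].round(4),round(v[1],2)); 
for n in('top','side'):
    im=cv2.imread(f'pics/{n}0.png')
    if n=='side': print({k:np.abs(v[2]).max().round(1) for k,v in r.items()})
    S=3; 
    for k,v in r.items(): draw(im,n,v[0],RL if k=='rail' else BR if k=='bracket' else SP)
    cv2.imwrite(f'pics/ov_{n}.png',cv2.resize(im[180:400,270:430],None,fx=2.7,fy=2.7) if n=='side' else cv2.resize(im[190:350,140:430],None,fx=2.7,fy=2.7))
E
python3 m0.py
```

```text
red [ 0.4725  0.2731 -0.1548] 0.1
blue [ 0.4574 -0.0007 -0.5372] 0.37
yellow [ 0.4524 -0.1324 -0.7007] 0.33
bracket [0.4625 0.1267 0.0597] 0.45
rail [0.642  0.0118 0.0968] 0.37
{'red': np.float64(0.2), 'blue': np.float64(0.5), 'yellow': np.float64(0.5), 'bracket': np.float64(0.8), 'rail': np.float64(1.1)}
```

View pics/ov_top.png

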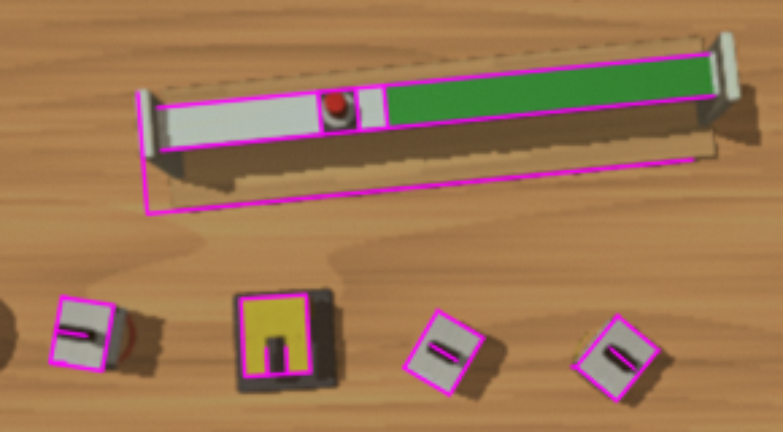

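View pics/ov_side.png

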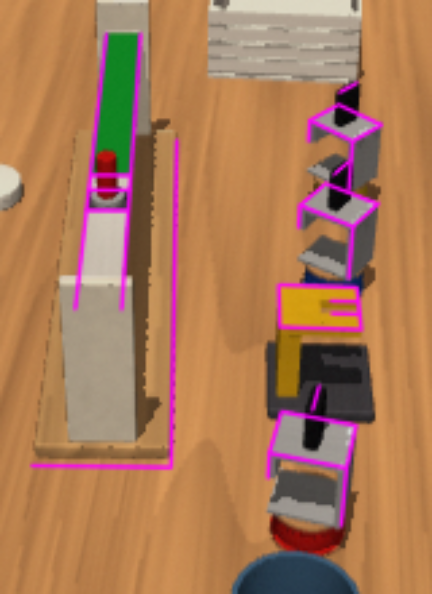

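```bash
cat >> h.py <<'E'
OBJ=dict(red=[.4725,.2731,-.1548],blue=[.4574,-.0007,-.5372],yellow=[.4524,-.1324,-.7007],bracket=[.4625,.1267,.0597],rail=[.642,.0118,.0968])
def go(obj,lx,ly,z,yaw_of=None):
    "tool-axis mm from measured TCP to local point (mm) of obj, TCP height z mm; dspin to align"
    o=ctrl.get_obs(); p=o['ee_pos']; yaw=o['eef_rot'][2]
    T=P(OBJ[obj],[[lx/1e3,ly/1e3,z/1e3]])[0]; d=(T-p)*1e3
    from scipy.spatial.transform import Rotation as Ro
    R=Ro.from_euler('xyz',o['eef_rot']).as_matrix()
    a=OBJ[yaw_of or obj][2]+np.pi/2; dy=(a-yaw+np.pi)%(2*np.pi)-np.pi
    # with the target yaw
    c,s=np.cos(a),np.sin(a); R2=np.array([[c,s,0],[s,-c,0],[0,0,-1]])
    print('t',round(o['time_s'],2),'tcp',(p*1e3).round(1),'rot',o['eef_rot'].round(4),'force',o['force'].round(1),'w',round(o['grip_width']*1e3,1))
    print(' move now-axes',(R.T@d).round(1),'spin',round(-dy,4),'| after-spin axes',(R2.T@d).round(1))
def snap(n,name,x0,y0,w,h,s):
    im=ctrl.camera(n)[:,:,::-1]; cv2.imwrite(f'pics/{name}_full.png',im)
    cv2.imwrite(f'pics/{name}.png',cv2.resize(im[y0:y0+h,x0:x0+w],None,fx=s,fy=s,interpolation=cv2.INTER_CUBIC))
E
python3 -m creep '{"xyz":[[0,0,0],[0,0,0],[0,0,0],[0,0,0],[0,0,0]],"spin":[-0.16,-0.16,-0.16,-0.16,-0.16]}' 60 20
python3 -m creep '{"xyz":[[0,0,0],[0,0,0],[0,0,0],[0,0,0]],"spin":[-0.16,-0.16,-0.145,0]}'
python3 -c "
from h import *
go('rail',0,65,215)"
```

```text
time_s: 0.72
ee_pos: [0.2155, -0.5058, 0.2271]
eef_rot: [-3.141, -0.001, 1.208]
force: [0.8, 0.6, 0.9]
grip_width: 0.0601
time_s: 1.23
ee_pos: [0.2155, -0.5059, 0.2271]
eef_rot: [-3.141, -0.001, 1.667]
force: [0.0, -0.1, 0.5]
grip_width: 0.0605
t 1.23 tcp [ 215.5 -505.9  227.1] rot [-3.1414e+00 -6.0000e-04  1.6669e+00] force [ 0.  -0.1  0.5] w 60.5
 move now-axes [539.4 474.1  12.4] spin -0.0007 | after-spin axes [539.  474.5  12.1]
```

```bash

python3 -m creep '{"xyz":[[36,31,0],[36,31,0],[36,32,0],[36,32,0],[36,32,0]],"spin":[0,0,0,0,0]}' | head -2
python3 -m creep '{"xyz":[[36,31,0],[36,31,0],[36,32,0],[36,32,0],[36,32,0]],"spin":[0,0,0,0,0]}' | head -2
python3 -m creep '{"xyz":[[36,31,0],[36,31,0],[36,32,0],[36,32,0],[36,32,0]],"spin":[0,0,0,0,0]}'
python3 -m creep '{"xyz":[[0,0,0],[0,0,0]],"spin":[0,0]}'
python3 - <<'E'
from h import *
go('rail',0,65,215)
snap('top','a1',200,180,130,90,6); snap('side','a1s',250,190,120,110,5)
print(proj('top',P(OBJ['rail'],[[0,.065,.171],[0,.065,.130]])),proj('side',P(OBJ['rail'],[[0,.065,.171],[0,.065,.130]])))
E
```

```text
time_s: 1.85
ee_pos: [0.3561, -0.3102, 0.2275]
time_s: 2.48
ee_pos: [0.496, -0.1156, 0.2275]
time_s: 3.1
ee_pos: [0.6358, 0.0788, 0.2273]
eef_rot: [-3.141, -0.0, 1.664]
force: [-0.1, -1.4, 0.4]
grip_width: 0.06
time_s: 3.35
ee_pos: [0.6347, 0.077, 0.227]
eef_rot: [-3.141, 0.0, 1.666]
force: [0.1, -0.6, 0.5]
grip_width: 0.0595
t 3.35 tcp [634.7  77.  227. ] rot [-3.1408e+00  2.0000e-04  1.6657e+00] force [ 0.1 -0.6  0.5] w 59.5
 move now-axes [-0.6  0.9 12. ] spin -0.0019 | after-spin axes [-0.6  0.9 12. ]
[[263.65427879 227.64942373]
 [265.01396702 230.76277838]] [[309.09181036 236.97320421]
 [309.66563398 253.6212542 ]]
```

View pics/a1.png

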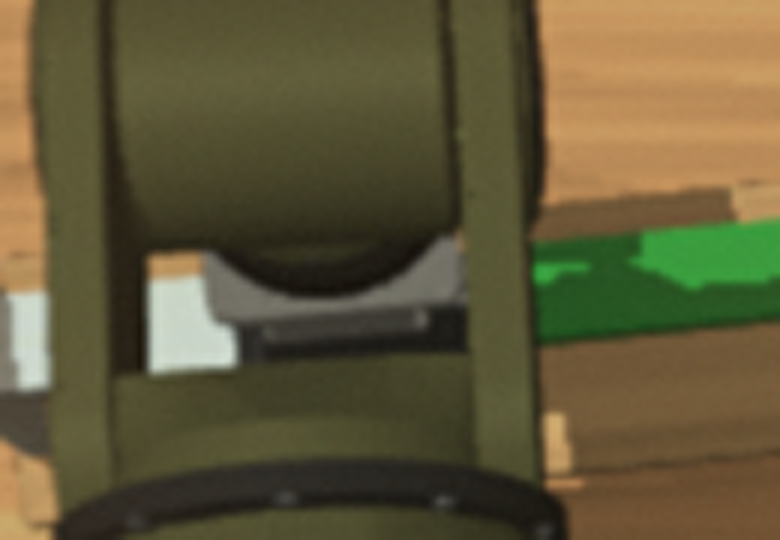

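View pics/a1s.png

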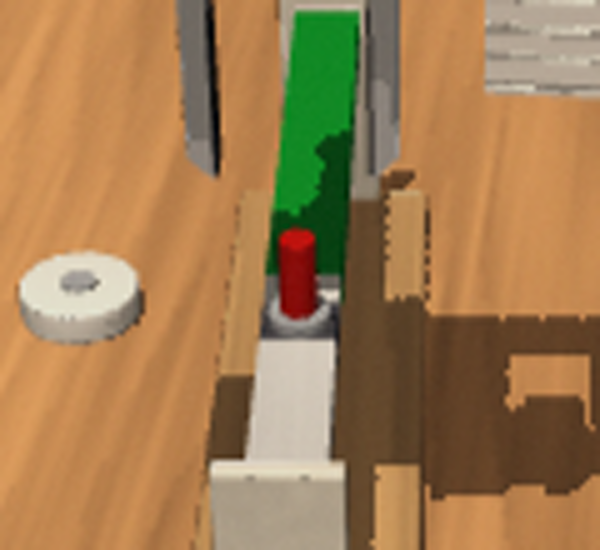

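The fingers straddle the pin. The knob top is at side-crop (297,238), against a prediction of (297,236), so the rail fit holds in both views. I'll go down now.

```bash

python3 -m creep '{"xyz":[[0,1,22],[0,0,22],[0,0,21.5],[0,0,0],[0,0,0]],"spin":[0,0,0,0,0]}' 40 20
python3 - <<'E'
from h import *
go('rail',0,65,161)
snap('side','a2s',250,190,120,110,5)
E
```

```text
time_s: 4.08
ee_pos: [0.6363, 0.077, 0.1633]
eef_rot: [3.14, 0.0, 1.667]
force: [-0.8, -0.1, 0.2]
grip_width: 0.04
t 4.08 tcp [636.3  77.  163.3] rot [3.1401e+00 1.0000e-04 1.6669e+00] force [-0.8 -0.1  0.2] w 40.0
 move now-axes [-0.5 -0.7  2.3] spin -0.0007 | after-spin axes [-0.5 -0.7  2.3]
```

View pics/a2s.png

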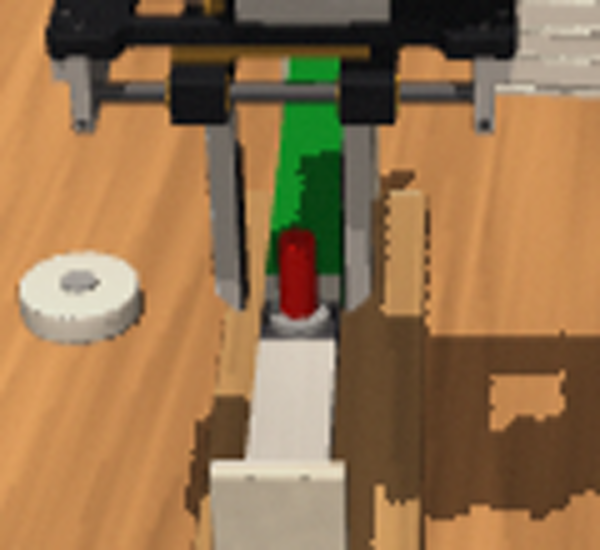

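The knob at crop x≈297 sits midway between the finger inner edges (243 and 347), so I'm closing.

```bash

python3 -m creep '{"xyz":[[0,0,1.5],[0,0,0],[0,0,0],[0,0,0],[0,0,0]],"spin":[0,0,0,0,0]}' 0 20
python3 -m creep '{"xyz":[[0,0,0],[0,0,0]],"spin":[0,0]}'
python3 - <<'E'
from h import *
go('rail',0,65,161)
E
```

```text
time_s: 4.75
ee_pos: [0.6361, 0.0775, 0.1606]
eef_rot: [3.141, 0.0, 1.668]
force: [-0.7, -0.1, 2.1]
grip_width: 0.0154
time_s: 5.0
ee_pos: [0.6361, 0.0775, 0.1606]
eef_rot: [3.141, -0.0, 1.668]
force: [-2.2, 0.5, 3.7]
grip_width: 0.0157
t 5.0 tcp [636.1  77.5 160.6] rot [ 3.1414 -0.      1.6678] force [-2.2  0.5  3.7] w 15.7
 move now-axes [-1.  -0.5 -0.4] spin 0.0002 | after-spin axes [-1.  -0.5 -0.4]
```

```bash

python3 -m creep '{"xyz":[[0,0,-14],[0,0,-14],[0,0,-14],[0,0,-14],[0,0,-14]],"spin":[0,0,0,0,0]}'
python3 -m creep '{"xyz":[[0,0,-5],[0,0,0]],"spin":[0,0]}'
python3 - <<'E'
from h import *
go('bracket',-50,0,235)
snap('side','a3s',250,130,120,160,3.5)
E
```

```text
time_s: 5.62
ee_pos: [0.6361, 0.0775, 0.2315]
eef_rot: [3.141, 0.0, 1.668]
force: [0.3, -0.1, -0.6]
grip_width: 0.0154
time_s: 5.88
ee_pos: [0.6361, 0.0775, 0.2356]
eef_rot: [3.141, 0.0, 1.668]
force: [-0.5, 0.1, -0.7]
grip_width: 0.0155
t 5.88 tcp [636.1  77.5 235.6] rot [3.1414e+00 1.0000e-04 1.6678e+00] force [-0.5  0.1 -0.7] w 15.5
 move now-axes [  67.7 -218.     0.5] spin 0.0373 | after-spin axes [  59.5 -220.3    0.6]
```

View pics/a3s.png

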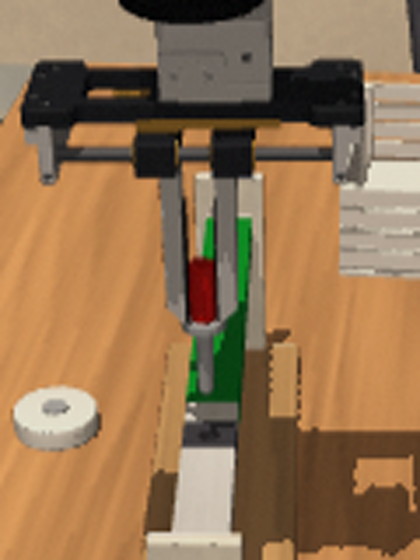

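The pin is out and vertical, with the shank tip at crop (205,390) above the open bore. Next I'll move in front of the notch mouth.

```bash

python3 -m creep '{"xyz":[[14,-43,0],[14,-43,0],[13,-43,0],[13,-43,0],[13,-44,0]],"spin":[0,0,0,0,0.037]}'
python3 -m creep '{"xyz":[[0,0,0],[0,0,0]],"spin":[0,0]}'
python3 - <<'E'
from h import *
go('bracket',-50,0,160)
snap('side','a4s',330,160,120,190,3)
snap('top','a4t',180,270,130,90,6)
E
```

```text
time_s: 6.55
ee_pos: [0.4129, 0.1234, 0.2349]
eef_rot: [-3.141, 0.0, 1.63]
force: [0.7, 0.9, 1.1]
grip_width: 0.0153
time_s: 6.8
ee_pos: [0.415, 0.1232, 0.2355]
eef_rot: [3.141, 0.0, 1.631]
force: [0.4, -0.4, -1.5]
grip_width: 0.0157
t 6.8 tcp [415.  123.2 235.5] rot [3.1413 0.     1.6312] force [ 0.4 -0.4 -1.5] w 15.7
 move now-axes [ 0.6 -2.4 75.5] spin 0.0007 | after-spin axes [ 0.6 -2.4 75.5]
```

View pics/a4s.png

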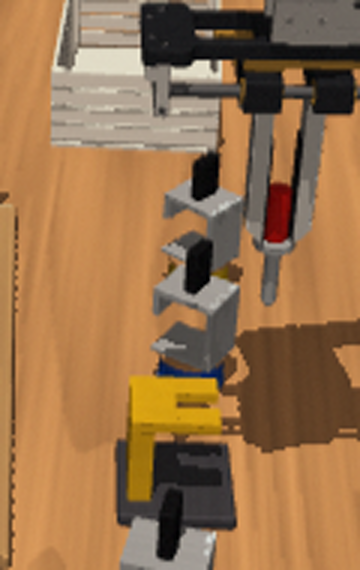

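View pics/a4t.png

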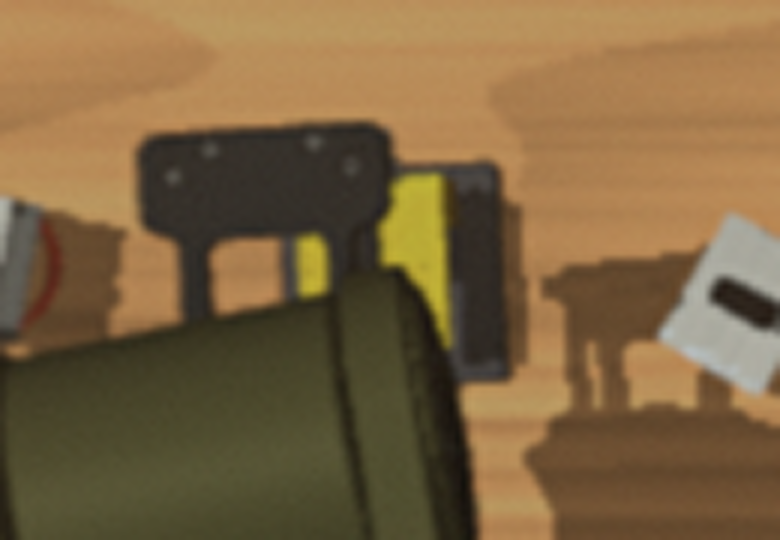

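```bash
python3 - <<'E'
from h import *
im=cv2.imread('pics/side0.png')
cv2.imwrite('pics/s_c.png',cv2.resize(im[280:315,365:415],None,fx=15,fy=15,interpolation=cv2.INTER_CUBIC))
E
```

```text
(no output)
```

View pics/s_c.png

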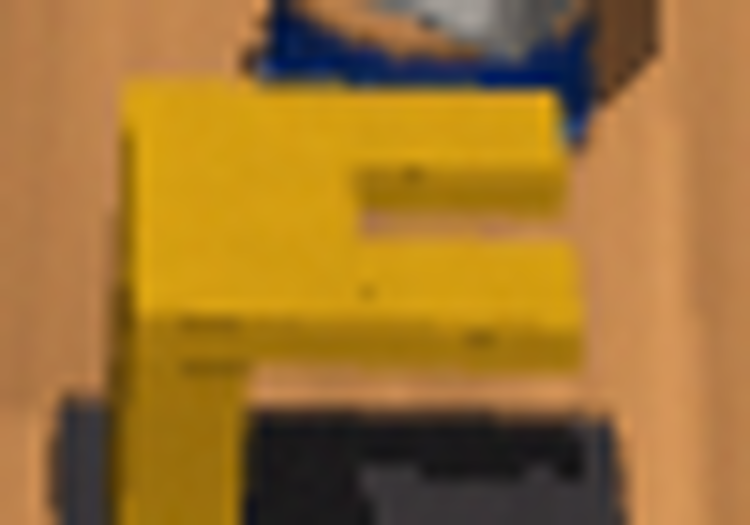

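```bash
python3 - <<'E'
from h import *
L=np.array([[38,-25,80],[-21,-25,80],[-21,-7.5,80],[-21,7.5,80],[-21,25,80],[38,25,80]])/1e3
s=('side',crop([(122,80),(555,90),(565,168),(572,243),(582,327),(135,318)],365,280,15),L)
t=('top',crop([(530,122),(685,112),(692,288),(540,298),(597,295),(636,291)],140,280,6),np.array([[38,25,80],[38,-25,80],[-21,-25,80],[-21,25,80],[-21,7.5,80],[-21,-7.5,80]])/1e3)
for o in([s],[t],[s,t]): 
    r=fit(o,OBJ['bracket']); print(r[0].round(4),r[1].round(2))
E
```

```text
[0.4625 0.1259 0.0735] 0.12
[0.4625 0.1267 0.0597] 0.45
[0.4625 0.1264 0.0655] 0.36
```

```bash
sed -i 's/bracket=\[.4625,.1267,.0597\]/bracket=[.4625,.1263,.066]/' h.py
python3 -m creep '{"xyz":[[0,-2.4,30],[0,0,30],[0,0,30],[0,0,28],[0,0,0]],"spin":[-0.005,0,0,0,0]}'
python3 - <<'E'
from h import *
go('bracket',-50,0,118)
snap('side','a5s',350,230,90,110,6)
E
```

```text
time_s: 7.52
ee_pos: [0.4117, 0.1227, 0.1159]
eef_rot: [-3.138, 0.001, 1.635]
force: [0.6, 1.2, 0.2]
grip_width: 0.0153
t 7.53 tcp [411.7 122.7 115.9] rot [-3.1375e+00  6.0000e-04  1.6354e+00] force [0.6 1.2 0.2] w 15.3
 move now-axes [ 0.2  0.9 -2.2] spin -0.0014 | after-spin axes [ 0.2  0.9 -2.1]
```

View pics/a5s.png

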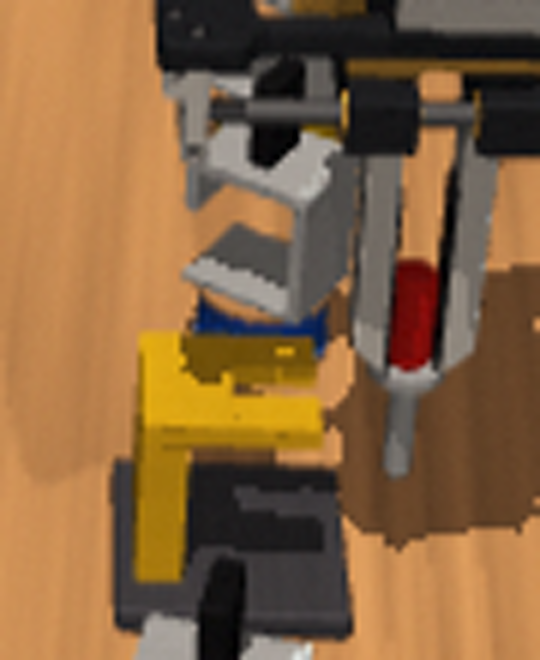

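```bash
python3 - <<'E'
from h import *
o=ctrl.get_obs()['ee_pos']
print(ctrl.get_obs()['eef_rot'], proj('side',[[o[0],o[1],o[2]-.0756]]), crop([[397,475]],350,230,6), ray('side',crop([[397,471]],350,230,6),o[2]-.0756), o)
E
python3 -m creep '{"xyz":[[0,0,-1.5],[0,0,0]],"spin":[0,0]}'
python3 -c "
from h import *
go('bracket',-2,0,118)"
```

```text
[-3.13994067e+00  2.41027312e-04  1.63544679e+00] [[415.54446705 308.53239405]] [[415.75 308.75]] [[0.41198215 0.12145935 0.0416396 ]] [0.41243696 0.12292252 0.1172396 ]
time_s: 7.82
ee_pos: [0.4128, 0.1232, 0.12]
eef_rot: [3.14, -0.0, 1.636]
force: [0.6, 0.1, -0.7]
grip_width: 0.0153
t 7.83 tcp [412.8 123.2 120. ] rot [ 3.1398e+00 -3.0000e-04  1.6358e+00] force [ 0.6  0.1 -0.7] w 15.3
 move now-axes [-0.2 47.8  2.1] spin -0.001 | after-spin axes [-0.2 47.8  2. ]
```

```bash

python3 -m creep '{"xyz":[[0,10,1],[0,10,1],[0,10,0],[0,9,0],[0,8.5,0]],"spin":[0,0,0,0,0]}'
python3 -m creep '{"xyz":[[0,0,0],[0,0,0]],"spin":[0,0]}'
python3 - <<'E'
from h import *
go('bracket',-2,0,110)
snap('side','a6s',350,230,90,110,6)
E
```

```text
time_s: 8.45
ee_pos: [0.4602, 0.1262, 0.1168]
eef_rot: [-3.141, 0.0, 1.636]
force: [0.5, 0.2, -0.4]
grip_width: 0.0159
time_s: 8.7
ee_pos: [0.4594, 0.1262, 0.1169]
eef_rot: [-3.141, 0.0, 1.636]
force: [0.8, 0.1, -0.7]
grip_width: 0.0155
t 8.7 tcp [459.4 126.2 116.9] rot [-3.1413  0.      1.6359] force [ 0.8  0.1 -0.7] w 15.5
 move now-axes [-0.1  1.1  6.9] spin -0.0009 | after-spin axes [-0.1  1.1  6.9]
```

View pics/a6s.png

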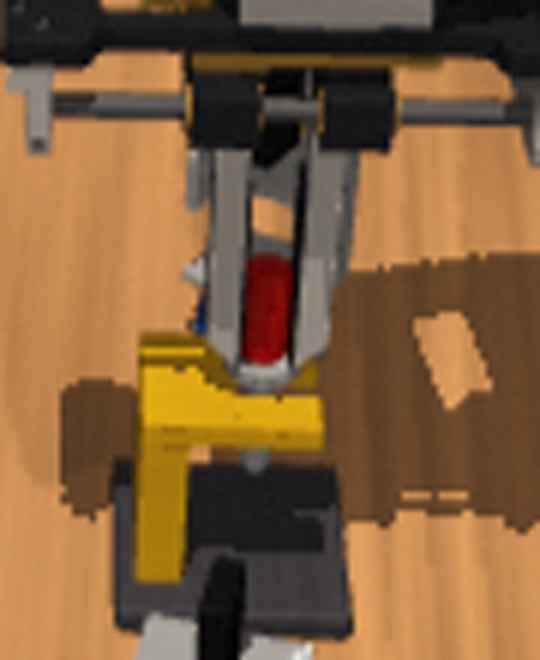

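The shank is in the notch and its tip shows under the plate at crop (257,462), with no contact force. I'll lower and release.

```bash

python3 -m creep '{"xyz":[[0,0,3],[0,0,2],[0,0,1],[0,0,0]],"spin":[0,0,0,0]}'
python3 -m creep '{"xyz":[[0,0,0],[0,0,0],[0,0,0],[0,0,0]],"spin":[0,0,0,0]}' 40
python3 -m creep '{"xyz":[[0,0,-20],[0,0,-30],[0,0,-40],[0,0,-30],[0,0,0]],"spin":[0,0,0,0,0]}'
python3 - <<'E'
from h import *
go('red',0,0,240)
snap('side','a7s',350,230,90,110,6)
E
```

```text
time_s: 9.25
ee_pos: [0.4595, 0.1262, 0.1109]
eef_rot: [-3.141, -0.0, 1.636]
force: [-0.1, -0.5, -0.0]
grip_width: 0.0157
time_s: 9.75
ee_pos: [0.4596, 0.1262, 0.111]
eef_rot: [3.142, -0.0, 1.636]
force: [0.6, -0.7, 0.6]
grip_width: 0.0399
time_s: 10.38
ee_pos: [0.4603, 0.1264, 0.2328]
eef_rot: [3.138, -0.001, 1.636]
force: [-0.9, -0.4, -0.0]
grip_width: 0.0398
t 10.38 tcp [460.3 126.4 232.8] rot [ 3.1378e+00 -5.0000e-04  1.6358e+00] force [-0.9 -0.4 -0. ] w 39.8
 move now-axes [145.6  21.8  -7. ] spin 0.2198 | after-spin axes [146.9 -10.5  -7.2]
```

View pics/a7s.png

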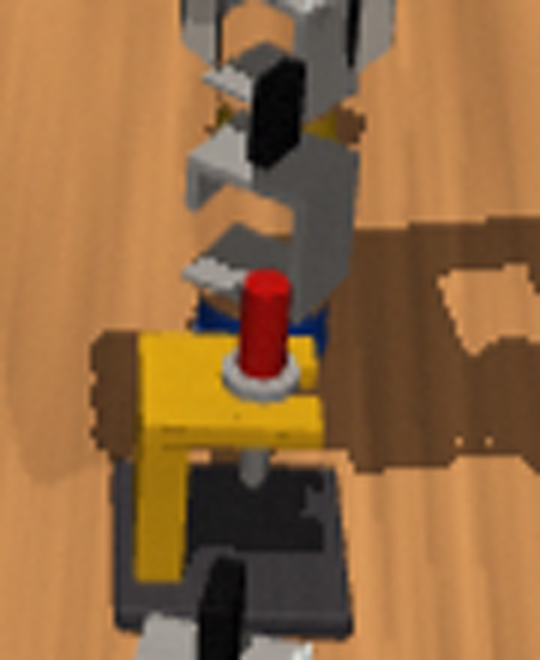

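The pin is parked upright, with its collar on the plate at crop (262,375) and its tip visible at (255,470). Now the red spool.

```bash

python3 -m creep '{"xyz":[[29,0,0],[29,0,0],[29,6,0],[29,8,0],[30,8,0]],"spin":[0,0,0,0,0.11]}' 50
python3 -m creep '{"xyz":[[0,0,0],[0,0,0],[0,0,0]],"spin":[0.11,0,0]}'
python3 - <<'E'
from h import *
go('red',0,0,111)
snap('side','b1s',340,270,110,130,5)
E
```

```text
time_s: 11.05
ee_pos: [0.4718, 0.2741, 0.2293]
eef_rot: [-3.14, 0.001, 1.524]
force: [-0.1, -0.3, 0.1]
grip_width: 0.05
time_s: 11.42
ee_pos: [0.4719, 0.273, 0.2303]
eef_rot: [-3.141, 0.001, 1.418]
force: [-0.1, 0.7, 0.2]
grip_width: 0.05
t 11.43 tcp [471.9 273.  230.3] rot [-3.1407e+00  6.0000e-04  1.4179e+00] force [-0.1  0.7  0.2] w 50.0
 move now-axes [  0.3   0.7 119.3] spin 0.0019 | after-spin axes [  0.2   0.6 119.3]
```

View pics/b1s.png

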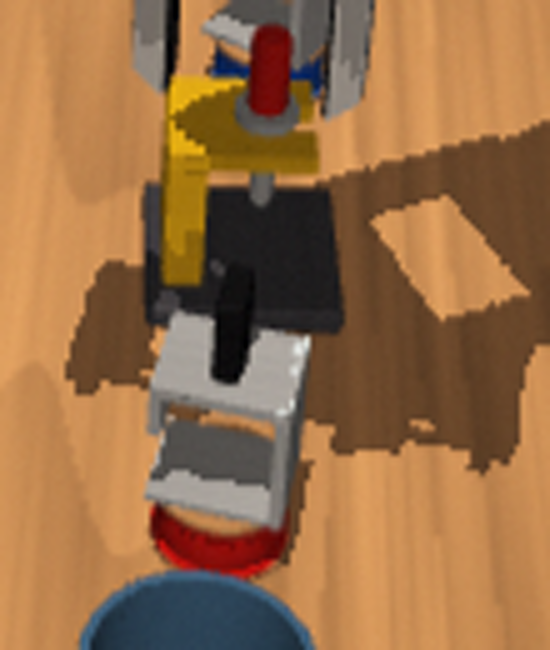

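```bash

python3 -m creep '{"xyz":[[0,0.5,30],[0,0,30],[0,0,30],[0,0,10],[0,0,0]],"spin":[0,0,0,0,0]}'
python3 - <<'E'
from h import *
go('red',0,0,111)
print(proj('side',P(OBJ['red'],np.array([[0,0,122],[0,0,86],[25,20,86],[-25,20,86]])/1e3)))
snap('side','b2s',340,270,110,130,5)
E
```

```text
time_s: 12.1
ee_pos: [0.4726, 0.2731, 0.1311]
eef_rot: [-3.141, 0.0, 1.416]
force: [0.6, 0.1, 0.0]
grip_width: 0.0499
t 12.1 tcp [472.6 273.1 131.1] rot [-3.1414e+00  1.0000e-04  1.4161e+00] force [0.6 0.1 0. ] w 49.9
 move now-axes [-0.1 -0.1 20.1] spin 0.0001 | after-spin axes [-0.1 -0.1 20.1]
[[386.56399447 326.85274218]
 [385.47550417 342.15230464]
 [369.22526989 347.31698958]
 [397.84085123 352.86927891]]
```

View pics/b2s.png

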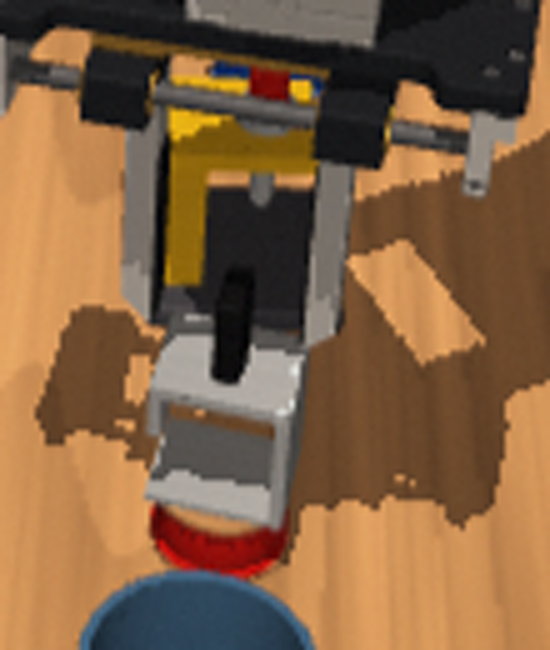

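The tab is centred between the fingers (crop x≈233, predicted 231), so I'll descend and grip.

```bash

python3 -m creep '{"xyz":[[0,0,10],[0,0,10],[0,0,0],[0,0,0]],"spin":[0,0,0,0]}' 30
python3 -m creep '{"xyz":[[0,0,0],[0,0,0],[0,0,0],[0,0,0],[0,0,0]],"spin":[0,0,0,0,0]}' 0 30
python3 -m creep '{"xyz":[[0,0,-15],[0,0,-20],[0,0,-20],[0,0,-20],[0,0,0]],"spin":[0,0,0,0,0]}'
python3 - <<'E'
from h import *
go('rail',-85,139,184)
E
```

```text
time_s: 12.65
ee_pos: [0.4726, 0.2733, 0.1111]
eef_rot: [3.141, -0.0, 1.416]
force: [0.1, -0.3, -0.5]
grip_width: 0.03
time_s: 13.28
ee_pos: [0.4725, 0.2732, 0.111]
eef_rot: [-3.142, -0.0, 1.416]
force: [-1.0, -0.2, -0.1]
grip_width: 0.0099
time_s: 13.9
ee_pos: [0.4731, 0.2735, 0.1879]
eef_rot: [3.139, -0.002, 1.416]
force: [-0.6, 0.0, -1.9]
grip_width: 0.0098
t 13.9 tcp [473.1 273.5 187.9] rot [ 3.1389e+00 -1.9000e-03  1.4158e+00] force [-0.6  0.  -1.9] w 9.8
 move now-axes [-119.1   90.3    3.9] spin -0.2518 | after-spin axes [-137.8   57.8    3.9]
```

```bash

python3 -m creep '{"xyz":[[0,0,0],[0,0,0],[-40,17,0],[-50,20,0],[-47,20,0]],"spin":[-0.126,-0.126,0,0,0]}'
python3 -m creep '{"xyz":[[0,0,0],[0,0,0],[0,0,0]],"spin":[0,0,0]}'
python3 - <<'E'
from h import *
go('rail',-85,139,184)
snap('side','b3s',270,200,150,150,4); snap('top','b3t',160,190,130,100,6)
E
```

```text
time_s: 14.52
ee_pos: [0.5428, 0.1409, 0.1853]
eef_rot: [-3.141, 0.0, 1.668]
force: [0.9, 1.7, -0.7]
grip_width: 0.0099
time_s: 14.9
ee_pos: [0.5421, 0.1433, 0.1858]
eef_rot: [-3.141, -0.0, 1.669]
force: [-0.0, 0.5, -2.0]
grip_width: 0.0098
t 14.9 tcp [542.1 143.3 185.8] rot [-3.1413e+00 -1.0000e-04  1.6691e+00] force [-0.   0.5 -2. ] w 9.8
 move now-axes [-1.6  1.7  1.8] spin 0.0015 | after-spin axes [-1.6  1.7  1.8]
```

View pics/b3s.png

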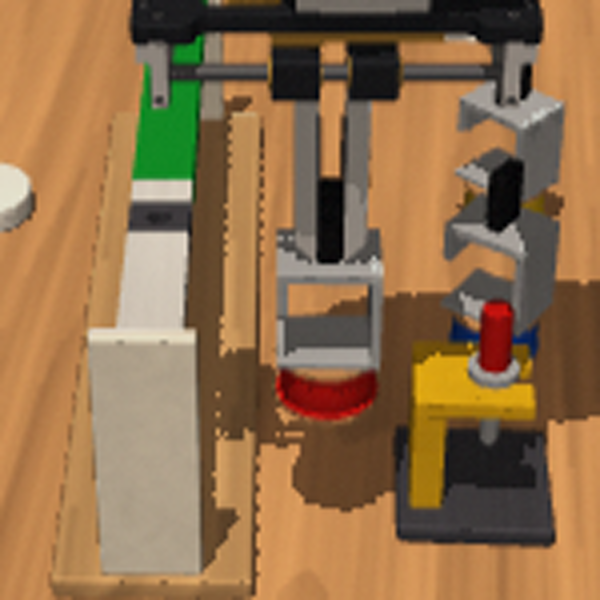

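View pics/b3t.png

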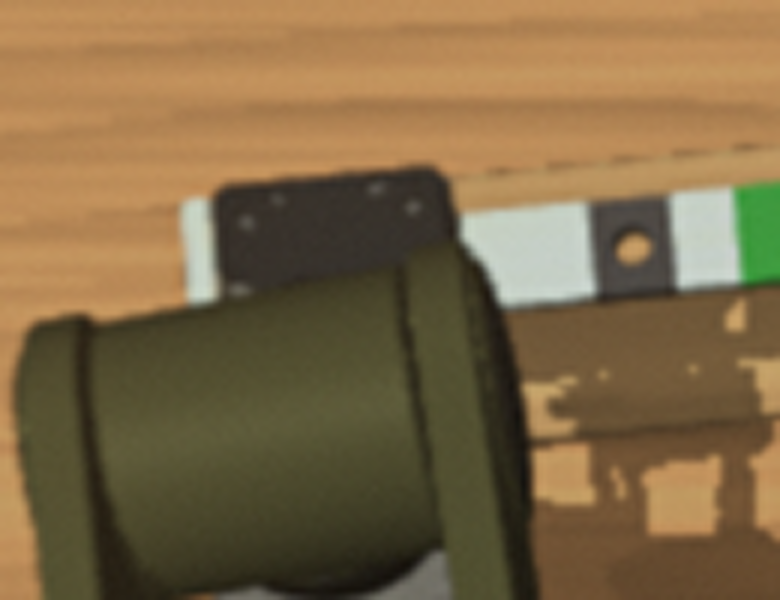

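The red spool hangs aligned with the rail, with the mouth at bar height. I'll hook it on along tool +y.

```bash

python3 -m creep '{"xyz":[[-1.5,15,1.5],[0,18,0],[0,18,0],[0,18,0],[0,17,0]],"spin":[0,0,0,0,0]}'
python3 -m creep '{"xyz":[[0,0,0],[0,0,0],[0,0,0]],"spin":[0,0,0]}'
python3 - <<'E'
from h import *
go('rail',0,139,184)
snap('side','b4s',270,200,150,150,4)
E
```

```text
time_s: 15.62
ee_pos: [0.6286, 0.15, 0.1844]
eef_rot: [-3.142, -0.0, 1.669]
force: [-0.5, -0.2, -1.4]
grip_width: 0.0097
time_s: 16.0
ee_pos: [0.6278, 0.1494, 0.1847]
eef_rot: [3.142, -0.0, 1.668]
force: [0.1, 0.1, -1.7]
grip_width: 0.0097
t 16.0 tcp [627.8 149.4 184.7] rot [ 3.1415 -0.      1.6681] force [ 0.1  0.1 -1.7] w 9.7
 move now-axes [0.7 0.8 0.7] spin 0.0005 | after-spin axes [0.7 0.8 0.7]
```

View pics/b4s.png

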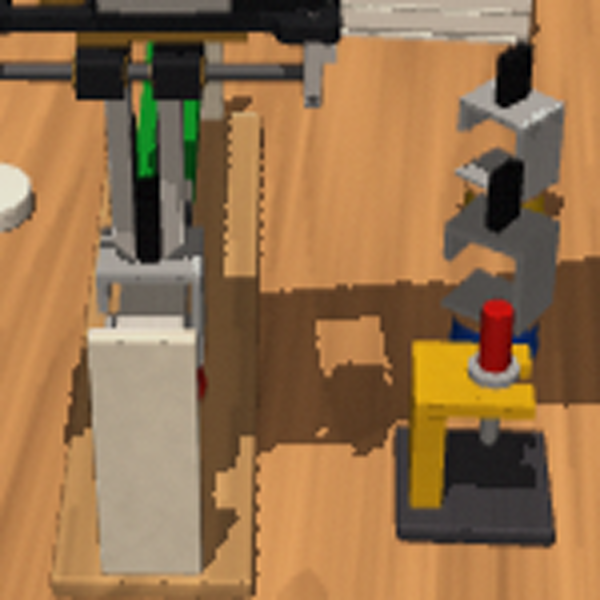

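```bash

python3 -m creep '{"xyz":[[0,0.8,8],[0,0,8],[0,0,7],[0,0,0],[0,0,0]],"spin":[0,0,0,0,0]}'
python3 - <<'E'
from h import *
go('rail',0,-160,160.5)
snap('side','b5s',270,200,150,150,4)
E
```

```text
time_s: 16.68
ee_pos: [0.6291, 0.1493, 0.1615]
eef_rot: [-3.142, -0.0, 1.668]
force: [-1.0, -0.2, -3.0]
grip_width: 0.0098
t 16.68 tcp [629.1 149.3 161.5] rot [-3.1416 -0.      1.6678] force [-1.  -0.2 -3. ] w 9.8
 move now-axes [-298.1   -0.5    1. ] spin 0.0002 | after-spin axes [-298.1   -0.5    1. ]
```

View pics/b5s.png

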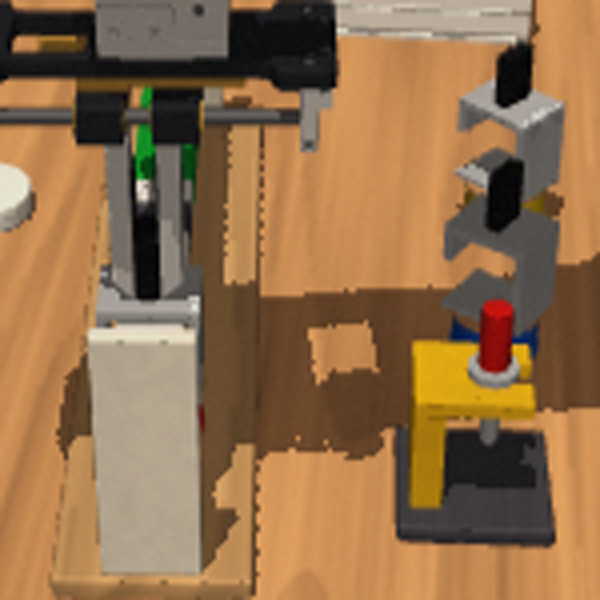

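```bash

python3 -m creep '{"xyz":[[-10,0,0.7],[-20,0,0],[-20,0,0],[-20,0,0],[-20,0,0]],"spin":[0,0,0,0,0]}'
python3 -m creep '{"xyz":[[-20,0,0],[-20,0,0],[-20,0,0],[-20,0,0],[-20,0,0]],"spin":[0,0,0,0,0]}'
python3 - <<'E'
from h import *
go('rail',0,-160,160.5)
E
```

```text
time_s: 17.35
ee_pos: [0.6379, 0.058, 0.1608]
eef_rot: [3.142, 0.0, 1.667]
force: [-0.2, -0.2, -1.5]
grip_width: 0.0095
time_s: 17.98
ee_pos: [0.6476, -0.0411, 0.1607]
eef_rot: [-3.142, -0.0, 1.668]
force: [0.3, 0.9, -1.9]
grip_width: 0.0099
t 17.98 tcp [647.6 -41.1 160.7] rot [-3.1416 -0.      1.6678] force [ 0.3  0.9 -1.9] w 9.9
 move now-axes [-106.8   -0.5    0.2] spin 0.0002 | after-spin axes [-106.8   -0.5    0.2]
```

```bash

python3 -m creep '{"xyz":[[-20,0,0],[-25,0,0],[-25,0,0],[-22,0,0],[-15,0,0]],"spin":[0,0,0,0,0]}'
python3 -m creep '{"xyz":[[0,0,0.5],[0,0,0.5],[0,0,0.3],[0,0,0]],"spin":[0,0,0,0]}'
python3 - <<'E'
from h import *
go('rail',0,-160,160)
snap('side','b6s',270,130,150,150,4)
E
```

```text
time_s: 18.6
ee_pos: [0.6579, -0.1479, 0.1607]
eef_rot: [-3.142, -0.0, 1.667]
force: [-0.1, 0.5, -1.9]
grip_width: 0.0096
time_s: 19.1
ee_pos: [0.658, -0.1458, 0.1599]
eef_rot: [3.141, 0.0, 1.668]
force: [-0.6, 0.4, 2.7]
grip_width: 0.0104
t 19.1 tcp [ 658.  -145.8  159.9] rot [3.1410e+00 1.0000e-04 1.6684e+00] force [-0.6  0.4  2.7] w 10.4
 move now-axes [-1.6 -0.7 -0.1] spin 0.0008 | after-spin axes [-1.6 -0.7 -0.1]
```

View pics/b6s.png

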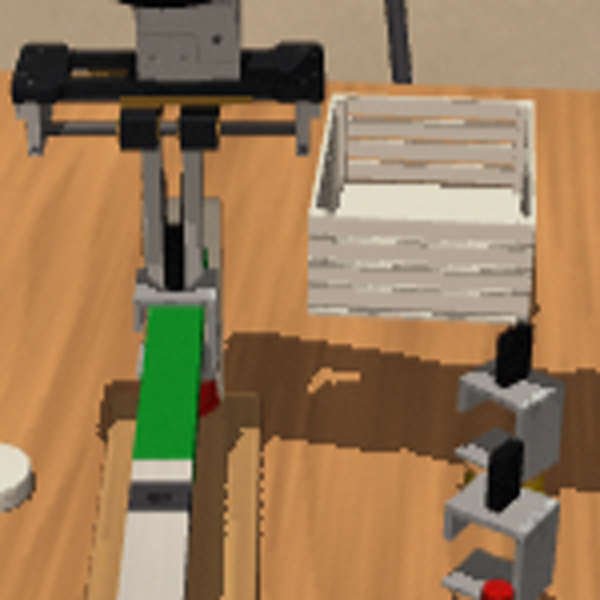

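The red spool rests on the green part; the contact force is upward. I'll release.

```bash

python3 -m creep '{"xyz":[[0,0,0],[0,0,0],[0,0,0],[0,0,0]],"spin":[0,0,0,0]}' 40
python3 -m creep '{"xyz":[[0,0,-15],[0,0,-30],[0,0,-30],[0,0,-20],[0,0,0]],"spin":[0,0,0,0,0]}'
python3 - <<'E'
from h import *
go('blue',0,0,250)
snap('side','b7s',270,130,150,150,4); snap('top','b7t',260,190,160,150,4)
E
```

```text
time_s: 19.65
ee_pos: [0.6578, -0.1463, 0.1594]
eef_rot: [-3.142, -0.0, 1.668]
force: [-0.1, -0.8, 0.4]
grip_width: 0.0399
time_s: 20.27
ee_pos: [0.6583, -0.1464, 0.2569]
eef_rot: [3.138, 0.001, 1.668]
force: [-0.1, -0.2, 1.2]
grip_width: 0.0397
t 20.27 tcp [ 658.3 -146.4  256.9] rot [3.1380e+00 1.4000e-03 1.6678e+00] force [-0.1 -0.2  1.2] w 39.7
 move now-axes [ 164.5 -185.9    6.1] spin 0.6342 | after-spin axes [  22.4 -247.2    6.9]
```

View pics/b7s.png

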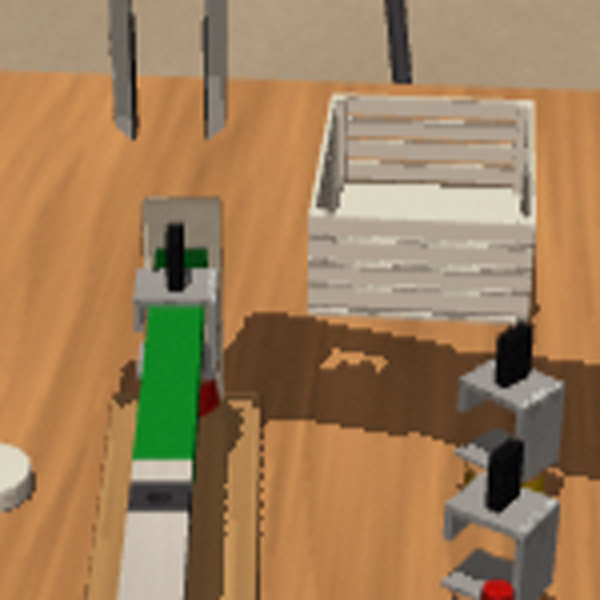

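View pics/b7t.png

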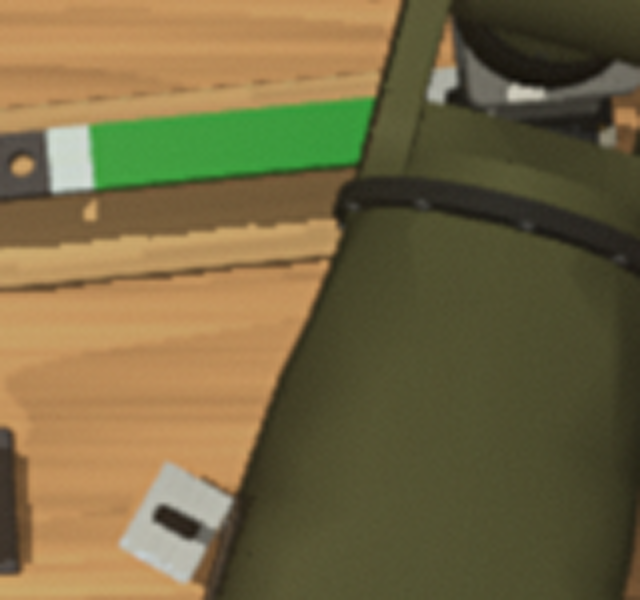

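The red spool hangs on the green part and blue is unmoved, with its tab at top pixel (304,320). On to blue.

```bash

python3 -m creep '{"xyz":[[33,-37,0],[33,-37,0],[33,-37,0],[33,-37,0],[32,-38,0]],"spin":[0,0,0,0,0]}' 40
python3 -m creep '{"xyz":[[0,0,0],[0,0,0],[0,0,0],[0,0,0],[0,0,0]],"spin":[0.16,0.16,0.16,0.154,0]}'
python3 - <<'E'
from h import *
go('blue',0,0,131)
E
```

```text
time_s: 21.0
ee_pos: [0.4551, -0.0002, 0.2535]
eef_rot: [-3.14, -0.0, 1.668]
force: [-0.1, 0.5, 0.8]
grip_width: 0.0405
time_s: 21.62
ee_pos: [0.4565, -0.001, 0.2537]
eef_rot: [-3.14, 0.001, 1.035]
force: [0.0, 0.7, -0.6]
grip_width: 0.04
t 21.62 tcp [456.5  -1.  253.7] rot [-3.1404e+00  6.0000e-04  1.0347e+00] force [ 0.   0.7 -0.6] w 40.0
 move now-axes [  0.8   0.7 122.7] spin 0.0011 | after-spin axes [  0.7   0.6 122.7]
```

```bash

python3 -m creep '{"xyz":[[0.7,0.6,30],[0,0,30],[0,0,30],[0,0,32],[0,0,0]],"spin":[0,0,0,0,0]}' 40
python3 - <<'E'
from h import *
go('blue',0,0,111)
snap('side','c1s',340,190,110,130,5)
E
```

```text
time_s: 22.25
ee_pos: [0.4565, -0.0007, 0.1307]
eef_rot: [-3.137, 0.002, 1.037]
force: [-0.4, 0.4, 1.7]
grip_width: 0.0397
t 22.25 tcp [456.5  -0.7 130.7] rot [-3.1375e+00  2.0000e-03  1.0369e+00] force [-0.4  0.4  1.7] w 39.7
 move now-axes [ 0.5  0.9 19.6] spin 0.0033 | after-spin axes [ 0.5  0.8 19.7]
```

View pics/c1s.png

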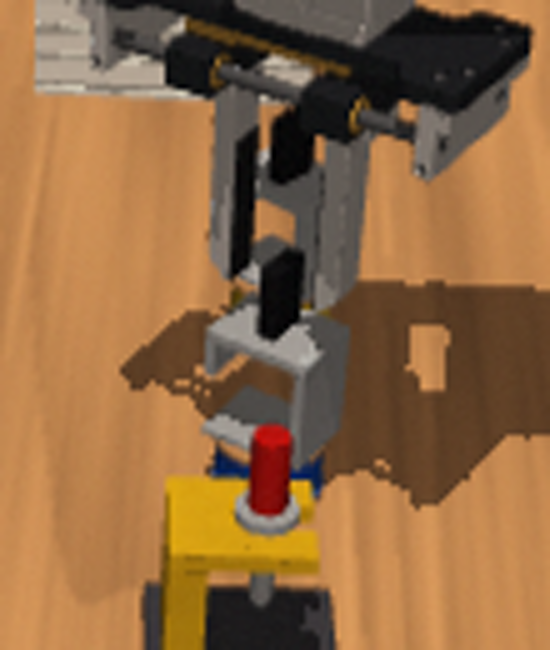

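```bash

python3 -m creep '{"xyz":[[0.5,0.8,10],[0,0,9.7],[0,0,0],[0,0,0]],"spin":[0,0,0,0]}' 30
python3 -m creep '{"xyz":[[0,0,0],[0,0,0],[0,0,0],[0,0,0],[0,0,0]],"spin":[0,0,0,0,0]}' 0 30
python3 -m creep '{"xyz":[[0,0,-15],[0,0,-25],[0,0,-30],[0,0,-30],[0,0,-30]],"spin":[0,0,0,0,0]}'
python3 -m creep '{"xyz":[[0,0,0],[0,0,0],[0,0,0],[0,0,0],[0,0,0]],"spin":[-0.16,-0.16,-0.16,-0.154,0]}'
python3 - <<'E'
from h import *
go('rail',-85,139,184)
snap('side','c2s',270,150,180,180,3.3)
E
```

```text
time_s: 22.8
ee_pos: [0.4588, -0.0008, 0.113]
eef_rot: [3.141, -0.0, 1.034]
force: [0.4, 0.4, -0.1]
grip_width: 0.03
time_s: 23.42
ee_pos: [0.4586, -0.0008, 0.1127]
eef_rot: [-3.141, 0.0, 1.034]
force: [-0.0, -0.5, -1.5]
grip_width: 0.0097
time_s: 24.05
ee_pos: [0.4585, -0.0007, 0.2449]
eef_rot: [3.141, -0.0, 1.034]
force: [-0.1, 0.1, -1.0]
grip_width: 0.01
time_s: 24.68
ee_pos: [0.4586, -0.0008, 0.2436]
eef_rot: [3.141, 0.0, 1.667]
force: [-1.1, 0.2, -1.8]
grip_width: 0.01
t 24.68 tcp [458.6  -0.8 243.6] rot [3.1408e+00 2.0000e-04 1.6668e+00] force [-1.1  0.2 -1.8] w 10.0
 move now-axes [133.9  98.6  59.7] spin -0.0008 | after-spin axes [133.8  98.7  59.6]
```

View pics/c2s.png

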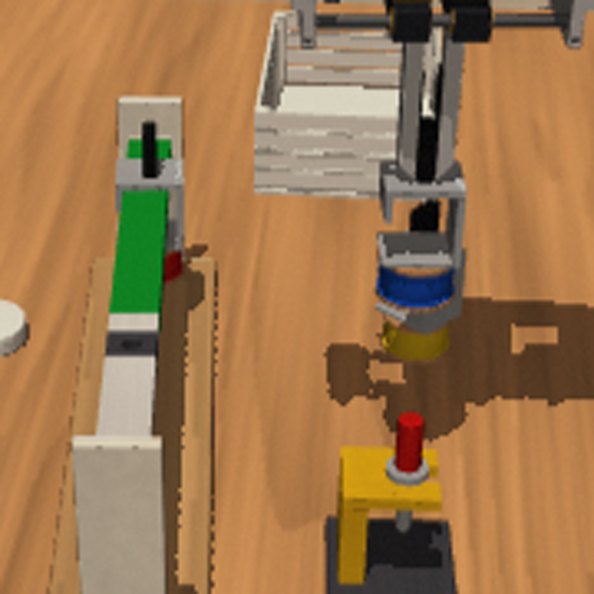

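Blue is held upright. I'll move toward the rail first, then along it, then lower.

```bash

python3 -m creep '{"xyz":[[0,33,0],[0,33,0],[10,33,0],[40,0,0],[42,0,0]],"spin":[0,0,0,0,0]}'
python3 -m creep '{"xyz":[[42,0,10],[0,0,20],[0,0,20],[0,0,8],[0,0,0]],"spin":[0,0,0,0,0]}'
python3 - <<'E'
from h import *
go('rail',-85,139,185.7)
E
```

```text
time_s: 25.35
ee_pos: [0.5483, 0.1013, 0.2428]
eef_rot: [-3.141, -0.0, 1.663]
force: [0.5, 0.7, -2.2]
grip_width: 0.0097
time_s: 25.98
ee_pos: [0.5442, 0.1421, 0.1849]
eef_rot: [-3.141, 0.0, 1.666]
force: [0.6, 0.5, -1.6]
grip_width: 0.0098
t 25.98 tcp [544.2 142.1 184.9] rot [-3.1412e+00  1.0000e-04  1.6662e+00] force [ 0.6  0.5 -1.6] w 9.8
 move now-axes [-0.1 -0.3 -0.8] spin -0.0014 | after-spin axes [-0.1 -0.3 -0.8]
```

```bash

python3 -m creep '{"xyz":[[0,15,-1],[0,18,0],[0,18,0],[0,18,0],[0,16.5,0]],"spin":[0,0,0,0,0]}'
python3 -m creep '{"xyz":[[0,0,0],[0,0,0],[0,0,0]],"spin":[0,0,0]}'
python3 - <<'E'
from h import *
go('rail',0,139,185.7)
snap('side','c4s',270,200,150,150,4)
E
```

```text
time_s: 26.6
ee_pos: [0.6302, 0.1504, 0.1869]
eef_rot: [3.14, -0.0, 1.666]
force: [0.2, -0.2, -2.3]
grip_width: 0.0099
time_s: 26.98
ee_pos: [0.629, 0.1505, 0.1862]
eef_rot: [3.141, -0.0, 1.668]
force: [0.0, 0.5, -2.5]
grip_width: 0.0098
t 26.98 tcp [629.  150.5 186.2] rot [ 3.1412 -0.      1.6677] force [ 0.   0.5 -2.5] w 9.8
 move now-axes [-0.3 -0.4  0.5] spin 0.0001 | after-spin axes [-0.3 -0.4  0.5]
```

View pics/c4s.png

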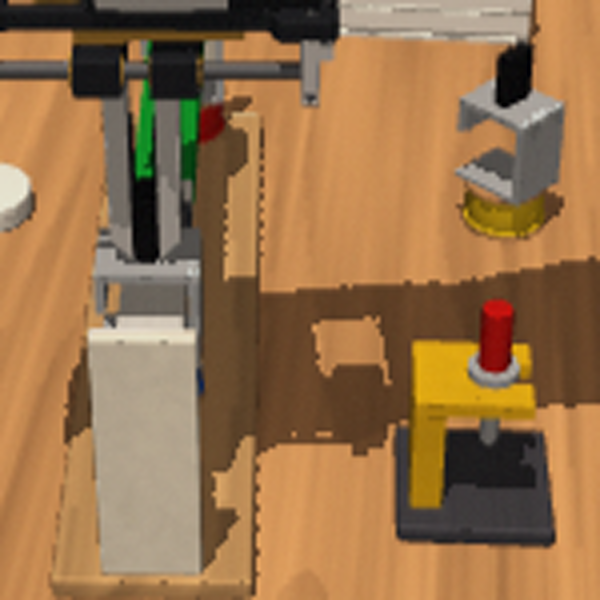

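Blue's hook surrounds the bar over the loading part. I'll lower it, then slide.

```bash

python3 -m creep '{"xyz":[[0,0,8],[0,0,8],[0,0,7.5],[0,0,0],[0,0,0]],"spin":[0,0,0,0,0]}'
python3 -m creep '{"xyz":[[-10,0,0],[-20,0,0],[-20,0,0],[-20,0,0],[-20,0,0]],"spin":[0,0,0,0,0]}'
python3 - <<'E'
from h import *
go('rail',0,-90,161.7)
E
```

```text
time_s: 27.65
ee_pos: [0.6293, 0.1505, 0.1619]
eef_rot: [-3.141, 0.0, 1.668]
force: [0.0, 0.4, -0.4]
grip_width: 0.0097
time_s: 28.28
ee_pos: [0.6382, 0.0592, 0.1623]
eef_rot: [3.142, 0.0, 1.667]
force: [-0.0, -0.4, -1.7]
grip_width: 0.0098
t 28.27 tcp [638.2  59.2 162.3] rot [3.1416 0.     1.6672] force [-0.  -0.4 -1.7] w 9.8
 move now-axes [-137.5   -0.7    0.6] spin -0.0004 | after-spin axes [-137.5   -0.7    0.6]
```

```bash

python3 -m creep '{"xyz":[[-25,0,0],[-28,0,0],[-28,0,0],[-28,0,0],[-27,0,0]],"spin":[0,0,0,0,0]}'
python3 -m creep '{"xyz":[[0,0,0.5],[0,0,0.5],[0,0,0.3],[0,0,0]],"spin":[0,0,0,0]}'
python3 - <<'E'
from h import *
go('rail',0,-90,160)
snap('side','c6s',270,130,150,150,4)
E
```

```text
time_s: 28.9
ee_pos: [0.6511, -0.0763, 0.1622]
eef_rot: [-3.142, 0.0, 1.667]
force: [0.6, -0.7, -2.6]
grip_width: 0.0096
time_s: 29.4
ee_pos: [0.6513, -0.074, 0.1613]
eef_rot: [3.141, 0.0, 1.669]
force: [-0.2, -1.0, 2.8]
grip_width: 0.0098
t 29.4 tcp [651.3 -74.  161.3] rot [3.1412e+00 2.0000e-04 1.6685e+00] force [-0.2 -1.   2.8] w 9.8
 move now-axes [-3.7 -1.   1.3] spin 0.0009 | after-spin axes [-3.7 -1.   1.3]
```

View pics/c6s.png

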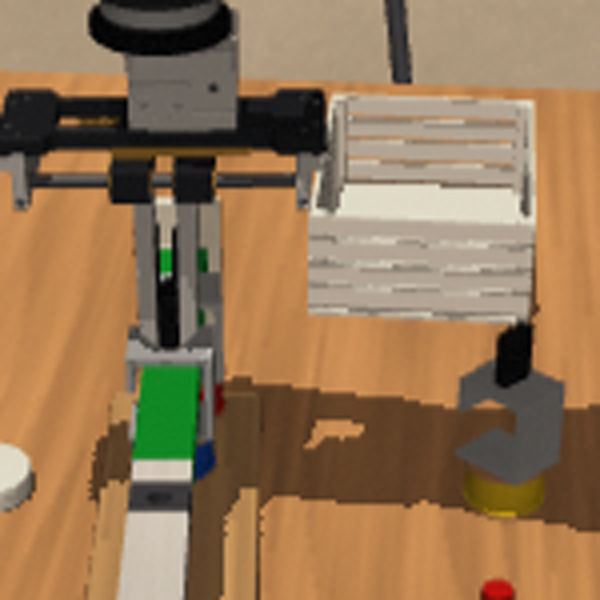

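Blue rests on the green part at rail y≈−86. I'll release it and re-measure yellow.

```bash

python3 -m creep '{"xyz":[[0,0,0],[0,0,0],[0,0,0],[0,0,0]],"spin":[0,0,0,0]}' 40
python3 -m creep '{"xyz":[[0,0,-15],[0,0,-30],[0,0,-30],[0,0,-20],[0,0,0]],"spin":[0,0,0,0,0]}'
python3 -m creep '{"xyz":[[40,0,0],[40,0,0],[40,0,0],[40,0,0],[0,0,0]],"spin":[0,0,0,0,0]}'
python3 - <<'E'
from h import *
go('yellow',0,0,250)
snap('side','c7s',270,130,150,150,4); snap('top','c7t',270,180,160,160,4.9)
E
```

```text
time_s: 29.95
ee_pos: [0.6512, -0.0744, 0.1609]
eef_rot: [-3.142, -0.0, 1.668]
force: [0.4, 0.3, 0.3]
grip_width: 0.0398
time_s: 30.58
ee_pos: [0.6517, -0.0745, 0.2584]
eef_rot: [3.138, 0.001, 1.668]
force: [-0.1, 0.8, 0.1]
grip_width: 0.0399
time_s: 31.2
ee_pos: [0.6351, 0.0872, 0.2552]
eef_rot: [-3.14, -0.0, 1.671]
force: [-0.1, -1.3, -0.0]
grip_width: 0.0405
t 31.2 tcp [635.1  87.2 255.2] rot [-3.1405e+00 -3.0000e-04  1.6710e+00] force [-0.1 -1.3 -0. ] w 40.5
 move now-axes [-200.2 -203.8    5.4] spin 0.8009 | after-spin axes [-285.7    1.9    5.2]
```

View pics/c7s.png

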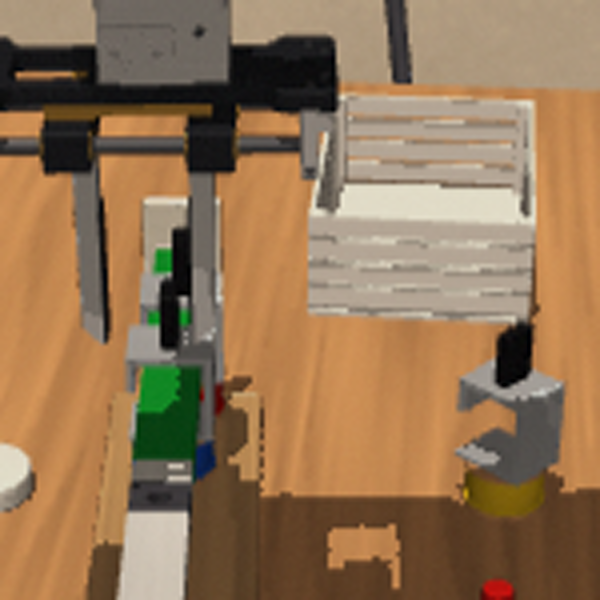

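View pics/c7t.png

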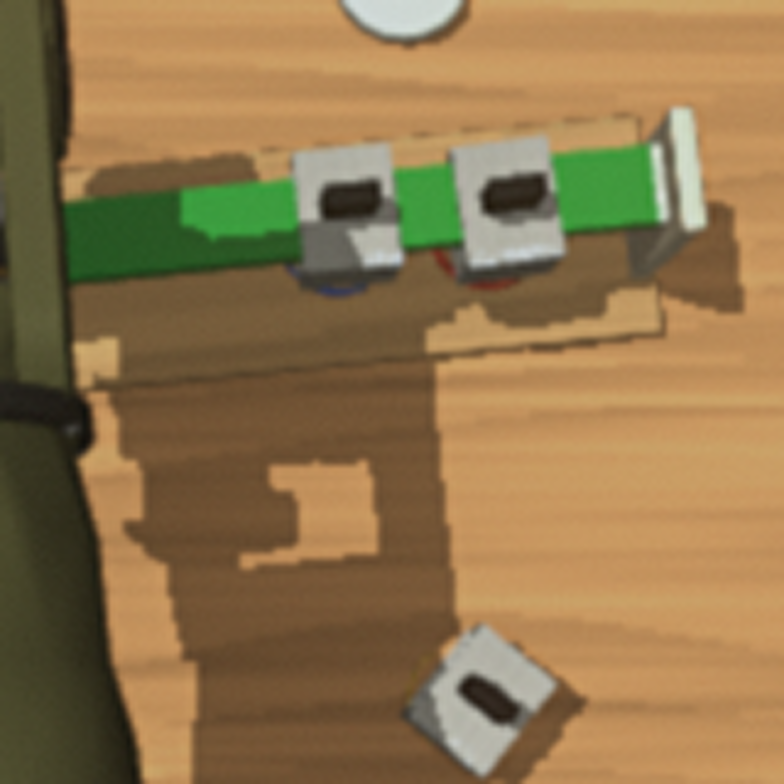

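Red and blue hang at crop (505,205) and (348,210) on the green part. Yellow's plate corner is at full pixel (368.4,306.9), the same as at the start. On to yellow.

```bash

python3 -m creep '{"xyz":[[-40,-40,0],[-40,-41,0],[-40,-41,0],[-40,-41,0],[-40,-41,0]],"spin":[0,0,0,0,0]}' 40
python3 -m creep '{"xyz":[[0,0,0],[0,0,0],[0,0,0],[0,0,0],[0,0,0]],"spin":[0.16,0.16,0.16,0.16,0.16]}'
python3 -m creep '{"xyz":[[0,0,0],[0,0,0]],"spin":[0,0]}'
python3 - <<'E'
from h import *
go('yellow',0,0,131)
E
```

```text
time_s: 31.92
ee_pos: [0.4503, -0.1361, 0.2558]
eef_rot: [-3.142, 0.0, 1.666]
force: [2.0, -0.5, 0.4]
grip_width: 0.0397
time_s: 32.55
ee_pos: [0.4516, -0.1351, 0.2557]
eef_rot: [-3.141, 0.0, 0.861]
force: [0.5, 0.6, 0.2]
grip_width: 0.04
time_s: 32.8
ee_pos: [0.4518, -0.1345, 0.2559]
eef_rot: [-3.141, 0.0, 0.871]
force: [-0.3, 0.4, -0.2]
grip_width: 0.0401
t 32.8 tcp [ 451.8 -134.5  255.9] rot [-3.1415e+00  1.0000e-04  8.7060e-01] force [-0.3  0.4 -0.2] w 40.1
 move now-axes [  2.   -0.9 124.9] spin 0.0005 | after-spin axes [  2.   -0.9 124.9]
```

```bash

python3 -m creep '{"xyz":[[2,-1,30],[0,0,30],[0,0,30],[0,0,34],[0,0,0]],"spin":[0,0,0,0,0]}' 40
python3 - <<'E'
from h import *
go('yellow',0,0,111)
snap('side','d1s',340,160,110,130,5)
E
```

```text
time_s: 33.42
ee_pos: [0.4515, -0.1317, 0.1304]
eef_rot: [-3.138, 0.001, 0.87]
force: [0.3, 0.9, -0.2]
grip_width: 0.0401
t 33.42 tcp [ 451.5 -131.7  130.4] rot [-3.1378e+00  1.3000e-03  8.6970e-01] force [ 0.3  0.9 -0.2] w 40.1
 move now-axes [ 0.   1.2 19.4] spin -0.0004 | after-spin axes [-0.   1.1 19.4]
```

View pics/d1s.png

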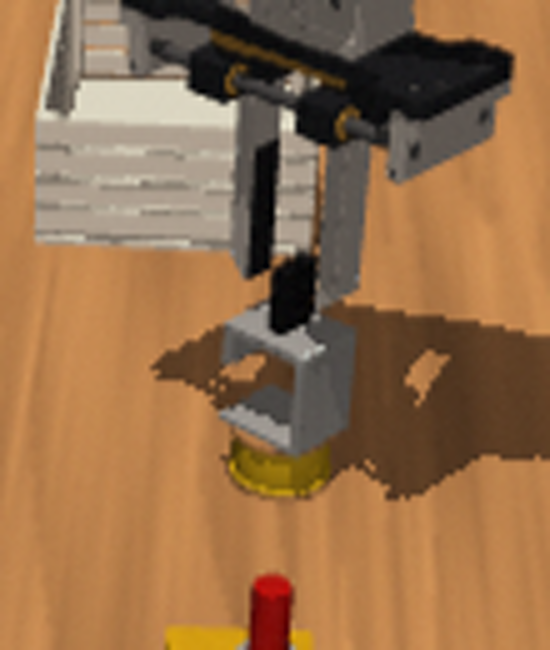

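The tab at crop (292,290) lies between the fingers, so I'll descend and grip.

```bash

python3 -m creep '{"xyz":[[0,0.7,10],[0,0,9.5],[0,0,0],[0,0,0]],"spin":[0,0,0,0]}' 30
python3 -m creep '{"xyz":[[0,0,0],[0,0,0],[0,0,0],[0,0,0],[0,0,0]],"spin":[0,0,0,0,0]}' 0 30
python3 -m creep '{"xyz":[[0,0,-15],[0,0,-25],[0,0,-30],[0,0,-30],[0,0,-30]],"spin":[0,0,0,0,0]}'
python3 -m creep '{"xyz":[[0,0,0],[0,0,0],[0,0,0],[0,0,0],[0,0,0]],"spin":[-0.16,-0.16,-0.16,-0.16,-0.157]}'
python3 -m creep '{"xyz":[[0,0,0],[0,0,0]],"spin":[0,0]}'
python3 - <<'E'
from h import *
go('rail',-85,139,186)
snap('side','d2s',270,130,180,180,3.3)
E
```

```text
time_s: 33.98
ee_pos: [0.4532, -0.1323, 0.1127]
eef_rot: [3.141, -0.0, 0.868]
force: [0.5, 0.8, 0.4]
grip_width: 0.0301
time_s: 34.6
ee_pos: [0.4531, -0.1323, 0.1125]
eef_rot: [3.142, -0.0, 0.868]
force: [-0.5, 1.2, 2.2]
grip_width: 0.01
time_s: 35.22
ee_pos: [0.4529, -0.1322, 0.2443]
eef_rot: [3.141, -0.0, 0.868]
force: [0.8, -0.1, -2.4]
grip_width: 0.0098
time_s: 35.85
ee_pos: [0.4529, -0.1322, 0.2432]
eef_rot: [3.141, 0.0, 1.67]
force: [0.2, -0.2, -2.7]
grip_width: 0.0096
time_s: 36.1
ee_pos: [0.4531, -0.1323, 0.2428]
eef_rot: [3.141, 0.0, 1.661]
force: [-0.5, 0.2, -1.7]
grip_width: 0.0096
t 36.1 tcp [ 453.1 -132.3  242.8] rot [3.1414e+00 1.0000e-04 1.6613e+00] force [-0.5  0.2 -1.7] w 9.6
 move now-axes [264.9 115.3  56.8] spin -0.0063 | after-spin axes [264.1 117.   56.8]
```

View pics/d2s.png

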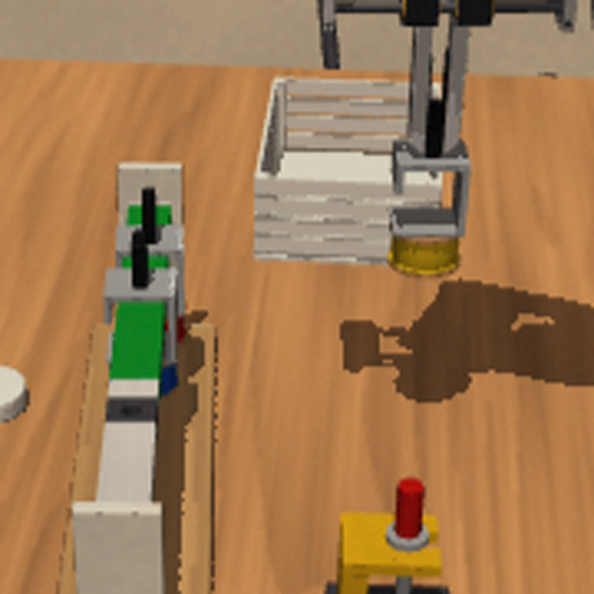

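```bash

python3 -m creep '{"xyz":[[0,0,0],[0,39,0],[0,39,0],[15,39,0],[40,0,0]],"spin":[-0.006,0,0,0,0]}'
python3 -m creep '{"xyz":[[42,0,0],[42,0,0],[42,0,0],[42,0,0],[41,0,0]],"spin":[0,0,0,0,0]}'
python3 -m creep '{"xyz":[[0,0,10],[0,0,20],[0,0,20],[0,0,6.5],[0,0,0]],"spin":[0,0,0,0,0]}'
python3 - <<'E'
from h import *
go('rail',-85,139,185.5)
E
```

```text
time_s: 36.78
ee_pos: [0.5654, -0.0657, 0.2411]
eef_rot: [-3.14, -0.0, 1.669]
force: [-0.0, 0.8, -1.6]
grip_width: 0.0099
time_s: 37.4
ee_pos: [0.5429, 0.1434, 0.2424]
eef_rot: [-3.141, 0.0, 1.67]
force: [0.8, 0.5, -2.2]
grip_width: 0.0101
time_s: 38.02
ee_pos: [0.5432, 0.1416, 0.1859]
eef_rot: [-3.141, 0.0, 1.67]
force: [-0.3, -0.6, -3.2]
grip_width: 0.0102
t 38.02 tcp [543.2 141.6 185.9] rot [-3.1411e+00  1.0000e-04  1.6701e+00] force [-0.3 -0.6 -3.2] w 10.2
 move now-axes [0.3 0.8 0.4] spin 0.0025 | after-spin axes [0.3 0.8 0.4]
```

```bash

python3 -m creep '{"xyz":[[0,16,0],[0,18,0],[0,18,0],[0,18,0],[0,16.5,0]],"spin":[0.002,0,0,0,0]}'
python3 -m creep '{"xyz":[[0,0,0],[0,0,0],[0,0,0]],"spin":[0,0,0]}'
python3 - <<'E'
from h import *
go('rail',0,139,185.5)
snap('side','d4s',270,200,150,150,4)
E
```

```text
time_s: 38.65
ee_pos: [0.6302, 0.1504, 0.1869]
eef_rot: [3.14, -0.0, 1.668]
force: [0.0, 0.5, -1.7]
grip_width: 0.0098
time_s: 39.02
ee_pos: [0.6289, 0.1505, 0.1863]
eef_rot: [3.141, 0.0, 1.669]
force: [0.1, -0.9, -3.2]
grip_width: 0.0098
t 39.02 tcp [628.9 150.5 186.3] rot [3.1413 0.     1.6688] force [ 0.1 -0.9 -3.2] w 9.8
 move now-axes [-0.3 -0.3  0.8] spin 0.0012 | after-spin axes [-0.3 -0.3  0.8]
```

View pics/d4s.png

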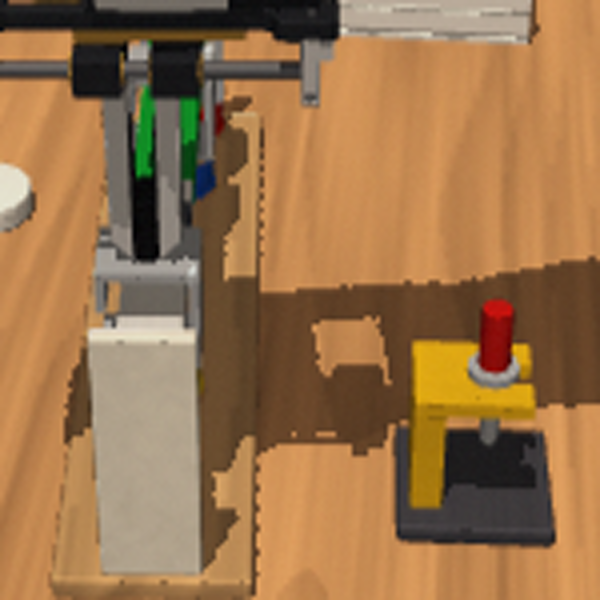

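```bash

python3 -m creep '{"xyz":[[0,0,8],[0,0,8],[0,0,7.5],[0,0,0],[0,0,0]],"spin":[0,0,0,0,0]}'
python3 -m creep '{"xyz":[[-10,0,0],[-20,0,0],[-20,0,0],[-20,0,0],[-20,0,0]],"spin":[0,0,0,0,0]}'
python3 -m creep '{"xyz":[[-18,0,0],[-18,0,0],[-16,0,0],[-15,0,0],[0,0,0]],"spin":[0,0,0,0,0]}'
python3 -m creep '{"xyz":[[-5,0,0.5],[0,0,0.5],[0,0,0.3],[0,0,0]],"spin":[0,0,0,0]}'
python3 - <<'E'
from h import *
go('rail',0,-22,161.5)
snap('side','d6s',270,130,150,150,4)
E
```

```text
time_s: 39.7
ee_pos: [0.6292, 0.1506, 0.1622]
eef_rot: [-3.141, 0.0, 1.669]
force: [0.4, -0.5, -2.1]
grip_width: 0.01
time_s: 40.33
ee_pos: [0.6382, 0.0592, 0.1625]
eef_rot: [3.142, 0.0, 1.668]
force: [0.8, -0.7, -2.1]
grip_width: 0.0093
time_s: 40.95
ee_pos: [0.6447, -0.0067, 0.1624]
eef_rot: [-3.142, -0.0, 1.668]
force: [-0.0, 0.0, -2.6]
grip_width: 0.0097
time_s: 41.45
ee_pos: [0.6451, -0.0104, 0.1613]
eef_rot: [3.141, -0.0, 1.669]
force: [-0.1, 0.7, -0.7]
grip_width: 0.0097
t 41.45 tcp [645.1 -10.4 161.3] rot [ 3.1415 -0.      1.6691] force [-0.1  0.7 -0.7] w 9.7
 move now-axes [ 0.4 -0.9 -0.2] spin 0.0015 | after-spin axes [ 0.4 -0.9 -0.2]
```

View pics/d6s.png

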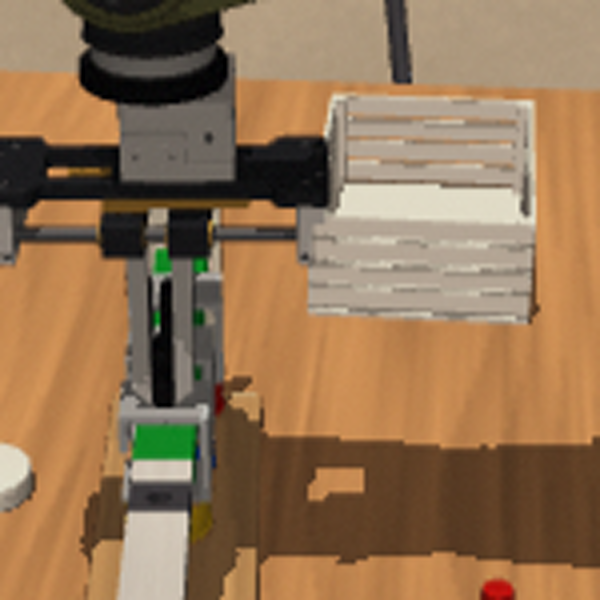

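Yellow is at rail y≈−22 with its hook wholly on the green. I'll settle it 0.5 mm lower, release, and back off for a clear check.

```bash

python3 -m creep '{"xyz":[[0,0,0.5],[0,0,0],[0,0,0]],"spin":[0,0,0]}'
python3 -m creep '{"xyz":[[0,0,0],[0,0,0],[0,0,0],[0,0,0]],"spin":[0,0,0,0]}' 40
python3 -m creep '{"xyz":[[0,0,-15],[0,0,-30],[0,0,-30],[0,0,-20],[0,0,0]],"spin":[0,0,0,0,0]}'
python3 -m creep '{"xyz":[[40,-20,0],[40,-25,0],[40,-25,0],[40,-25,0],[40,-25,0]],"spin":[0,0,0,0,0]}'
python3 -m creep '{"xyz":[[40,-20,0],[0,0,0],[0,0,0]],"spin":[0,0,0]}'
python3 - <<'E'
from h import *
go('rail',0,-22,161.5)
snap('side','e1s',260,140,180,180,3.3); snap('top','e1t',140,170,300,180,2.6)
E
```

```text
time_s: 41.88
ee_pos: [0.6451, -0.0104, 0.1613]
eef_rot: [3.141, -0.0, 1.669]
force: [-4.1, 1.1, 5.5]
grip_width: 0.0096
time_s: 42.38
ee_pos: [0.6451, -0.0107, 0.1606]
eef_rot: [-3.142, -0.0, 1.669]
force: [-0.8, -0.2, 0.2]
grip_width: 0.0398
time_s: 43.0
ee_pos: [0.6456, -0.0107, 0.258]
eef_rot: [3.138, 0.001, 1.669]
force: [0.2, -1.1, -0.3]
grip_width: 0.0402
time_s: 43.62
ee_pos: [0.5048, 0.1776, 0.255]
eef_rot: [-3.141, 0.0, 1.669]
force: [0.2, -0.7, -0.1]
grip_width: 0.0399
time_s: 44.0
ee_pos: [0.4824, 0.2142, 0.2552]
eef_rot: [-3.141, 0.0, 1.669]
force: [-0.3, 0.2, 0.5]
grip_width: 0.0399
t 44.0 tcp [482.4 214.2 255.2] rot [-3.1411e+00  3.0000e-04  1.6690e+00] force [-0.3  0.2  0.5] w 39.9
 move now-axes [-239.   139.1   93.7] spin 0.0014 | after-spin axes [-238.8  139.3   93.7]
```

View pics/e1s.png

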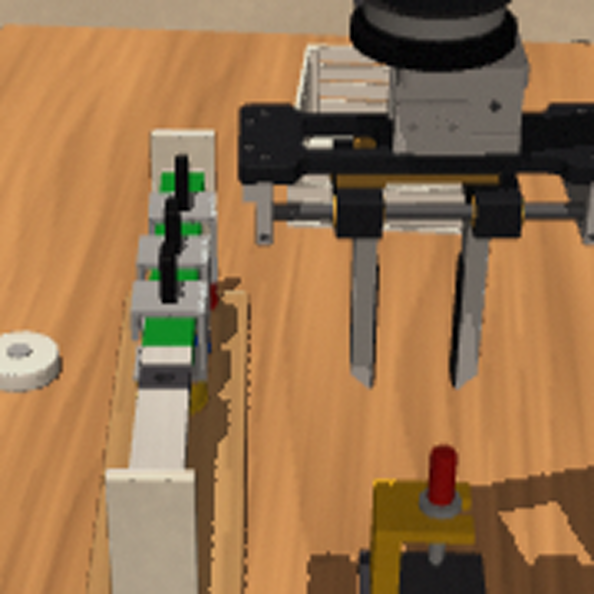

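View pics/e1t.png

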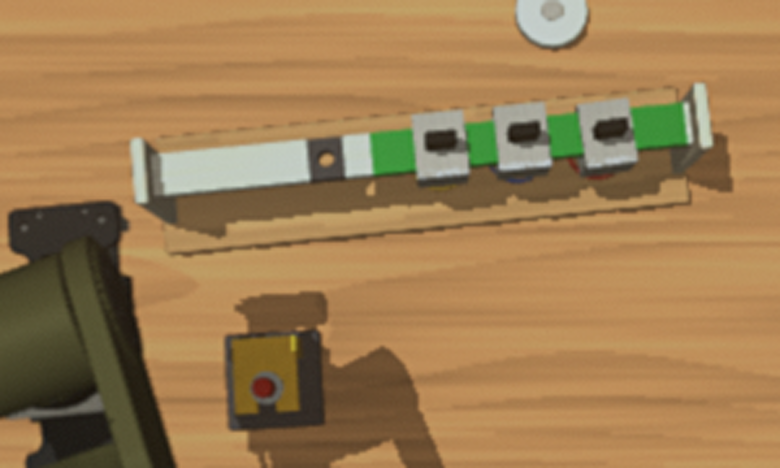

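All three hang on the green, and the pin is parked at top crop (263,387). I'll look at the full frames to rule out a hidden fourth (orange) spool.

View pics/e1t_full.png

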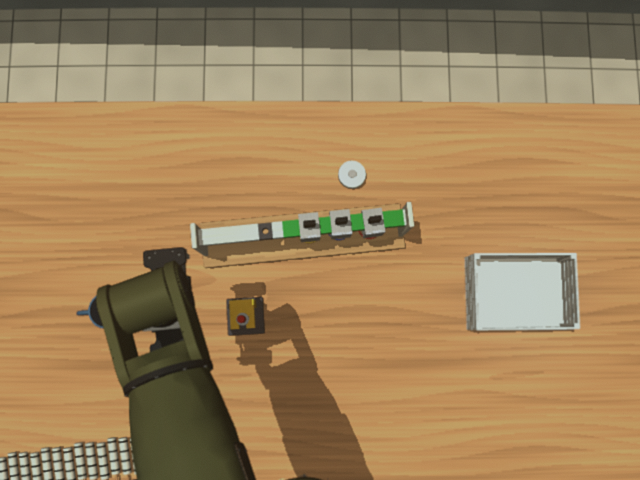

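View pics/e1s_full.png

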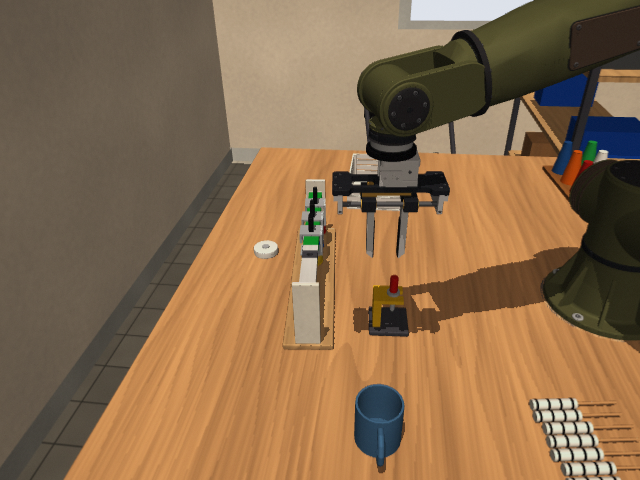

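```bash
python3 - <<'E'
from h import *
# hung plates: z = 86+49=135; tops read from e1t crop (scale 2.6, off 140,170)
R=OBJ['rail']; c,s=np.cos(R[2]),np.sin(R[2])
for n,p in dict(yellow=[(413,115),(462,110),(468,174),(418,180)],blue=[(494,106),(544,102),(551,166),(501,171)],red=[(578,101),(630,97),(637,161),(585,168)]).items():
    X=ray('top',crop(p,140,170,2.6),.135).mean(0)-[R[0],R[1],0]; print(n,(np.array([c*X[0]+s*X[1],-s*X[0]+c*X[1]])*1e3).round(1))
p=ray('top',crop([[263,387]],140,170,2.6),.121)[0]; B=OBJ['bracket'];print('pin',((p-[B[0],B[1],0])*1e3).round(1))
E
```

```text
yellow [  1.5 -23.7]
blue [  1.8 -87.4]
red [  -1.1 -153.2]
pin [ -1.5  -2.  121. ]
```

No orange spool is anywhere in either frame, and all the checks hold.

```bash
python3 -m creep '{"xyz":[[0,0,0],[0,0,0],[0,0,0]],"spin":[0,0,0]}'; python3 -c "
from station import ctrl
print(ctrl.hand_in())"
```

```text
time_s: 44.48
ee_pos: [0.4824, 0.2143, 0.2556]
eef_rot: [-3.142, 0.0, 1.668]
force: [0.4, 0.2, -0.1]
grip_width: 0.0403
the job is handed in; nothing more can be done
None
```

The stop pin is parked in the yellow bracket's notch, and all three spools present (red, blue, yellow) hang on the green part of the rail. I handed the job in at about 44 s; no verdict is reported. I saw no orange spool in either camera view.

I drew the pin straight up and lowered it into the notch. Then I hooked each spool over the plain loading part, lowered it and slid it past the hole at hanging height.

The last checks, from the pictures just before handing in:

| Item | Measured position | Allowed |
|---|---|---|
| Red spool | rail y −153 mm, x −1.1 mm | y −220 to +12, x ±14 |
| Blue spool | rail y −87 mm, x +1.8 mm | y −220 to +12, x ±14 |
| Yellow spool | rail y −24 mm, x +1.5 mm | y −220 to +12, x ±14 |
| Pin | about 1.5 mm and 2 mm from the parking point | −12 to +8 along the notch, ±8 across |

- **Upright:** the spools and the pin looked upright in both views.
- **Other objects:** the mug, tape case and basket look unmoved.
- **Gripper:** it was clear of everything, with tool forces within the reading noise.
- **Failed or disagreeing checks:** none failed. I did not measure the spools' heights and angles numerically at the end. The red spool's picture position is about 5 mm off where I released it (−158 mm), well inside the limits.

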